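# Space the slats of a window lattice with a spacer block

### The job

The three slats of the wooden window lattice on the table all sit a little too close to the end bar on the robot's right: take the wooden spacer block and set them to equal gaps of one spacer thickness. Starting at that end bar, press the spacer, bevelled nose down and flat face kept lightly touching the part already set, down each gap in turn until its full thickness stands snug between both neighbours, pushing only the next slat away and never forcing the thin wood. Then stand the spacer upright on the table beside the frame, let go of it, and leave the jar, cup and spare slats alone.

Things in the scene. Friction and masses are not known exactly. Their poses are not given: they have to be found in the camera images.
- spacer: Loose wooden spacer block, steel nose, 0.2 kg, 102 mm tall, standing upright left of the frame in one of 3 places shared with jar and cup; its +y turned roughly as the lattice's +y. Origin: centre of its foot, 60 (x) by 26 (y) mm. Full thickness, 40 mm (y -13 to +27), from z 32 to 52. +y side below that: upright at y +13 up to z 4, then a bevel out to y +27 at z 32. Whole block 60 mm wide in x.
- spacer_flat (a point): Point on the spacer's flat reference face, which is its whole -y side: a plane 13 mm from the origin, from z 0 to 52 mm. The point lies at z 42, mid-width.
- spacer_grip (a point): Middle of the spacer's grip, straight above the origin at z 77 mm: a wooden post 32 (x) by 24 (y) mm, from z 52 to 102.
- lattice: Fixed window-lattice frame lying flat on two bearers (24 by 230 mm, under its end bars). Outside 202 (x) by 280 (y) mm, top 56 and underside 32 mm above the table. Origin: on the table under its centre; x along the slats, y along the row, +y to the robot's left. Opening 150 by 220 mm, open down to the table: end bar, gap, slat1, gap, slat2, gap, slat3, gap, far end bar (inner face at y +110).
- end_bar: The frame's fixed end bar at its -y end, on the robot's right: 30 mm wide in y, top 56 mm above the table. Origin: centre of its underside; its inner face, where the first gap begins, is at +15 mm along its y.
- slat1: First slat, beside the end bar: 149 (x) by 20 (y) by 18 mm, top 54 mm above the table. Origin: centre of its underside. Slides only along the lattice's y, in grooves that grip it with a rub of about 6 N; stays where it is left. Starts 3 to 8 mm too near the end bar; right when the gap is 40 mm (origins 65 mm apart).
- slat2: Second slat, like slat1, rub about 4.5 N. Starts 3 to 8 mm nearer the end bar than its right place, which leaves a 40 mm gap (60 mm centre to centre) beyond slat1 once that is set.
- slat3: Third slat, like slat1, rub about 3 N. Starts 3 to 8 mm nearer the end bar than its right place, which leaves a 40 mm gap (60 mm centre to centre) beyond slat2 once that is set.
- paste_jar: Jar of paste, 58 mm across, 70 mm tall, loose; leave alone. Origin: centre of its underside.
- tea_cup: White tea cup, 66 mm across, 72 mm tall, loose; leave alone. Origin: centre of its underside.
- spare_slat: Pair of spare slats lying side by side at the robot's far right, 150 by 40 by 18 mm, loose; leave alone. Origin: centre of its underside.
Things that resemble listed ones, but are neither listed nor needed, are in the scene too. Of the things like the spacer, leave any that is pink; of the rest the smaller one is meant.

How it is judged:
By the outcome, as a careful person would: the job done as asked, in the order asked, and still so for the second after the job is handed in, with the robot touching nothing.
It also fails if it takes over 72 s, if anything falls off the work surface, if the arm or the gripper's body presses on something with over 40 N, if the wrist force passes 120 N, or if a joint passes its speed limit or range.

### The arm

A 6-joint arm with a two-finger parallel gripper is mounted at the origin on the work surface. World frame = base frame: x ahead of the robot, y to its left, z up, the work surface at z = 0. Lengths are in m, angles in rad, forces in N, time in s.
With the tool pointing down it reaches from about 0.375 to 0.9 m from the base axis. Payload 3.1 kg.
Tool frame: the origin (TCP) lies midway between the tips of the shut fingers; the grasp point (between the pads) lies 19 mm behind it (manip.grasp_offset is the distance from the TCP to the grasp point, in m); z points along the fingers, y is the line along which they close (so a half turn about z gives the same grasp; the last joint's range is limited). The gripper opens to 85 mm and grips with 20 to 120 N. Pads are 22 mm wide; open, the fingers measure 114 mm over their backs; the gripper's body (76 mm by 85 mm) begins 54 mm behind the grasp point. The pads swing forward as they close: fully open they stand 13 mm farther back than shut.
Start: joints at [1.133, 0.527, 1.433, -0, 1.181, -0.178], TCP at [0.16, 0.604, 0.231] pointing down, gripper open.
Joint ranges: [-3.08, 3.08], [-0.75, 2.2], [0.22, 2.44], [-1.43, 4.57], [0, 2.65], [-2.85, 2.85]. Speed limits (rad/s): [2.79, 2.79, 3.14, 3.14, 3.14, 3.14].

### API

Orientations are given as a unit quaternion [x, y, z, w].
In Python, from station import sensors, cams, order, manip gives the robot as it stands.
- The arm moves only by the tool move_arm, never from a script. Its argument "targets" is a list of rows, each an object of numbers: "dx", "dy", "dz": the shift along the world's x, y, z normalised to -1 to 1, where 1 is 25 mm; "rx", "ry", "rz": the turn, a rotation vector about the world's x, y, z normalised to -1 to 1, where 1 is 30 degrees. A call has exactly 10 rows; each row shifts and turns the commanded pose from where the row before left it; what a row does not reach is not made up. A row lasts 1/8 s, in which the tool goes at most 62.5 mm and 10.7 degrees, less where a joint would pass 70% of its speed; a pose out of reach is approached as far as the arm can. A call with a number of a shift or a turn outside -1 to 1 is refused whole. A call with a gripper value outside its range is refused whole. "claw" is the opening in per cent of the stroke, from 0 (shut) to 100 (fully open), set as the call begins (left out, the last holds). The fingers move at their own pace and stop on an object; "newtons" is the grip in N (left out, the last holds). Time passes only in rows, so rows that do not move let the fingers close, or fill a call up. It gives the time, the measured TCP pose, the force, the opening and the grip force at its end, in the units of the state.
- sensors.sense(): the state, without advancing time (a new reading comes with each control period).
- cams.snapshot(name): name is "scene" or "side" or "wrist"; returns the picture (420x560x3 uint8, red, green, blue); there is no depth.
- cams.camera_model(name): a dict with "fx", "fy", "cx", "cy" (pixels), "extrinsics" (4x4, takes a point from world to camera coordinates). Camera axes: x right, y down, z forward; pixel columns grow to the right and rows downward; lengths in m; the calibration is good to about 2 mm. A picture is of the moment at which its call begins: read the wrist's pose just before it. camera_model takes no time and is no camera call; for the wrist camera it gives the pose at the moment of the call.
- order.sign_off(): hands the job in; it is judged then, once.
The state is a dict: "t": time; "q": joint angles; "qd": joint speeds; "tau": joint torques, N m; "tcp_pos": TCP position; "tool_rot": TCP orientation; "force": force on the tool from outside, world axes, zero at the start; "ft_torque": the same for the moment, N m; "finger_gap": opening from 0.0 (shut) to 1.0 (fully open); "gripper_force": force on a finger pad.
Only numpy, scipy, OpenCV 4.12 (cv2) and the standard library are available. Lean on these libraries where they do the work, as an engineer would, in place of code of your own. Each camera call takes 0.05 s, during which the arm holds its last target. There are 200 camera calls.

## Working session

There is one attempt and no reset: what is moved stays moved. The work goes in short steps, Python scripts to look and compute and a tool call to move; the robot and the scene stay as the last step left them, time stands still between calls to the robot, and variables do not carry over. Pictures are saved under pics/ and viewed, at most 10 in all, crops included, and the job is handed in when it is done.

Besides the shell and the picture viewer there is one more tool, called after ">>>" as name(argument=value, ...), one argument or row to a line, values as JSON. move_arm: Moves the arm, as the interface text tells. Scaled input: -1 to 1 covers 25 mm each way for a shift and 30 degrees each way for a turn. Its arguments: {"type":"object","properties":{"targets":{"type":"array"},"claw":{"type":"number"},"newtons":{"type":"number"}},"required":["targets"]}

```bash
mkdir -p pics; ls; cat > h.py <<'E'
import numpy as np, cv2
from station import sensors, cams, order, manip
def snap(n,f=None):
    m=cams.camera_model(n); im=cams.snapshot(n)
    if f: cv2.imwrite('pics/'+f,im[:,:,::-1])
    np.savez('pics/'+(f or n)+'.npz',im=im,E=m['extrinsics'],k=[m['fx'],m['fy'],m['cx'],m['cy']])
    return im,m
def load(f):
    d=np.load('pics/'+f+'.npz'); k=d['k']
    return d['im'],dict(fx=k[0],fy=k[1],cx=k[2],cy=k[3],extrinsics=d['E'])
def ray(m,u,v):
    E=np.array(m['extrinsics']);R=E[:3,:3];o=-R.T@E[:3,3]
    d=R.T@np.array([(u-m['cx'])/m['fx'],(v-m['cy'])/m['fy'],1]);return o,d/np.linalg.norm(d)
def onz(m,u,v,z):
    o,d=ray(m,u,v);return o+d*(z-o[2])/d[2]
def proj(m,p):
    E=np.array(m['extrinsics']);c=E[:3,:3]@np.array(p)+E[:3,3]
    return m['cx']+m['fx']*c[0]/c[2],m['cy']+m['fy']*c[1]/c[2]
E
python3 - <<'E'
from h import *
ims=[]
for n in('scene','side','wrist'):
    im,m=snap(n,n+'0.png');ims.append(im); o,d=ray(m,280,210); print(n,o.round(3),d.round(3),m['fx'])
print(sensors.sense(), manip.grasp_offset)
E
```

```text
pics
scene [ 1.112 -0.799  0.718] [-0.495  0.697 -0.519] 449.60483117335554
side [-0.111 -0.636  0.838] [ 0.534  0.549 -0.644] 472.93032713368757
wrist [0.085 0.624 0.373] [ 0.296 -0.075 -0.952] 313.7242437147213
{'t': 0.15, 'q': array([ 1.13350455e+00,  5.28266596e-01,  1.43359627e+00,  3.40358072e-05,
        1.18143179e+00, -1.78502118e-01]), 'qd': array([ 5.28891950e-05, -4.25352665e-03, -2.80740167e-03, -3.65231227e-04,
       -1.48724631e-03,  6.76639965e-04]), 'tau': array([ 3.93882929e-04, -4.42745340e+01, -1.78275472e+01, -2.56926778e-04,
        5.67634706e-03, -4.08119064e-06]), 'tcp_pos': array([0.15967152, 0.60369194, 0.23055358]), 'tool_rot': array([ 1.29040430e-01,  9.91638968e-01, -8.06210658e-04, -2.72898510e-04]), 'force': array([ 1.13470971,  0.03946799, -0.14633969]), 'ft_torque': array([-0.00533589,  0.02114291, -0.02327582]), 'gripper_force': 0.0, 'finger_gap': 0.9960979419428628} 0.0187
```

View pics/scene0.png

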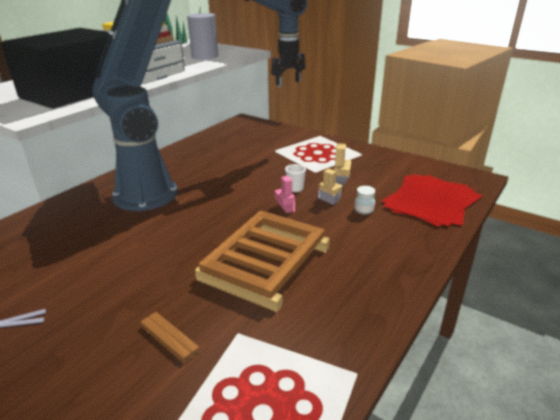

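View pics/side0.png

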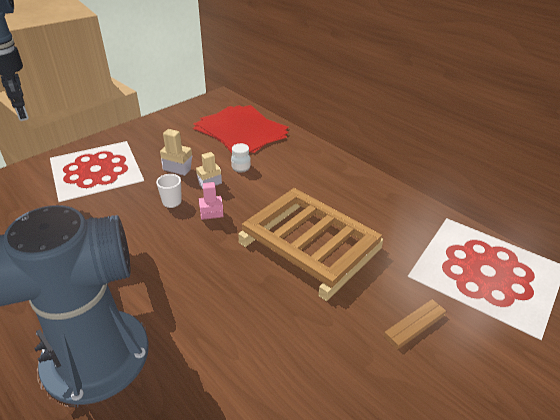

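View pics/wrist0.png

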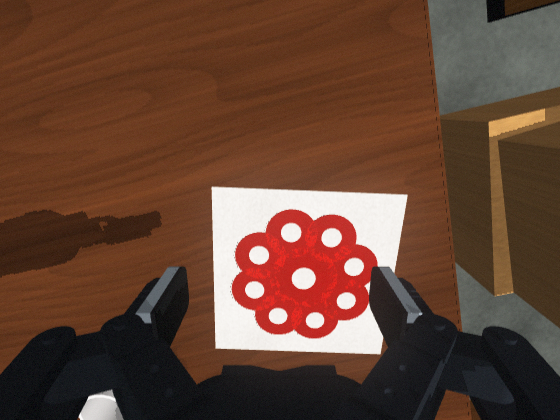

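Spacer candidates are the pink one (scene 286,195; side 210,203), the tan small one (scene 330,187; side 208,170) and the tan large one (scene 342,165; side 175,150). The small tan one fits the description, so I'll check it in a crop and get rough positions.

```bash
python3 - <<'E'
from h import *
s,ms=load('side0.png');c,mc=load('scene0.png')
a=cv2.resize(s[110:300,130:400],None,fx=2.9,fy=2.9,interpolation=2)
cv2.imwrite('pics/cropS.png',a[:,:,::-1])
print('sp',onz(ms,208,155,.102).round(3),onz(mc,330,171,.102).round(3))
print('big',onz(ms,175,158,.09).round(3))
for p in((295,190),(382,236),(332,282),(243,235)):print(onz(ms,*p,.056).round(3))
for p in((264,213),(328,237),(268,291),(199,266)):print(onz(mc,*p,.056).round(3))
print('jar',onz(ms,240,150,.07),'cup',onz(ms,169,180,.072),'pink',onz(ms,209,190,.1))
E
```

```text
sp [0.513 0.3   0.102] [0.519 0.302 0.102]
big [0.445 0.365 0.09 ]
[0.625 0.064 0.056]
[ 0.654 -0.206  0.056]
[ 0.455 -0.223  0.056]
[0.407 0.022 0.056]
[0.453 0.051 0.056]
[0.66  0.05  0.056]
[ 0.656 -0.205  0.056]
[ 0.469 -0.227  0.056]
jar [0.62735852 0.29927117 0.07      ] cup [0.3871613  0.30978425 0.072     ] pink [0.42085668 0.17130326 0.1       ]
```

View pics/cropS.png

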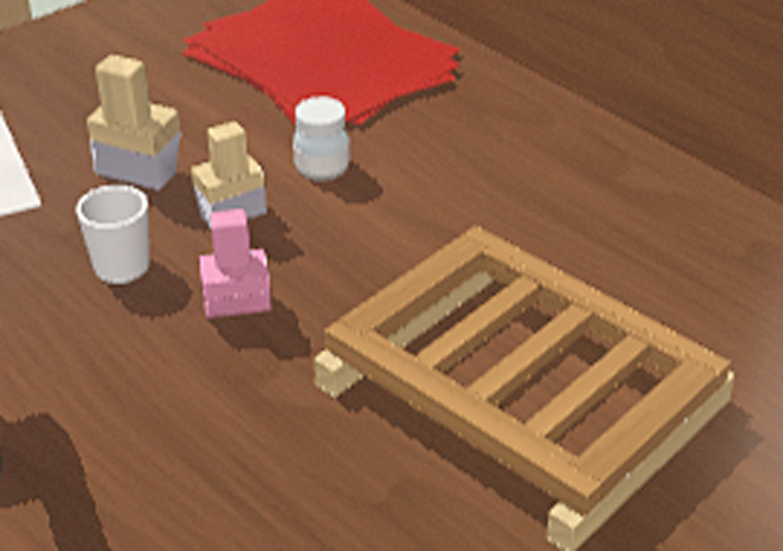

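The crop confirms it: the small tan block (crop 228,175) is the spacer, with its plain large twin, the pink one and the cup and jar around it. Now I'll move the wrist camera above it.

>>> move_arm(
  targets=[
    {"dx": 0.95,"dy": -0.8,"rz": 0.1},
    {"dx": 0.95,"dy": -0.8,"rz": 0.1},
    {"dx": 0.95,"dy": -0.8,"rz": 0.1},
    {"dx": 0.95,"dy": -0.8,"rz": 0.1},
    {"dx": 0.95,"dy": -0.8,"rz": 0.1},
    {"dx": 0.95,"dy": -0.8},
    {"dx": 0.95,"dy": -0.8},
    {"dx": 0.95,"dy": -0.8},
    {"dx": 0.95,"dy": -0.8},
    {"dx": 0.95,"dy": -0.8},
  ],
)

```text
schema error: expected keys dx, dy, dz, rx, ry, rz
```

>>> move_arm(
  targets=[
    {"dx": 0.9,"dy": -0.9},
    {"dx": 0.9,"dy": -0.9},
    {"dx": 0.9,"dy": -0.9},
    {"dx": 0.9,"dy": -0.9},
    {"dx": 0.9,"dy": -0.7},
    {},
    {},
    {},
    {},
    {},
  ],
)

```text
schema error: expected keys dx, dy, dz, rx, ry, rz
```

```bash
python3 - <<'E'
from h import *
s=sensors.sense();print(s['t'],s['tcp_pos'],s['tool_rot'],s['force'])
im,m=snap('wrist','w1.png')
E
```

```text
0.15 [0.15967152 0.60369194 0.23055358] [ 1.29040430e-01  9.91638968e-01 -8.06210658e-04 -2.72898510e-04] [ 1.13470971  0.03946799 -0.14633969]
```

View pics/w1.png

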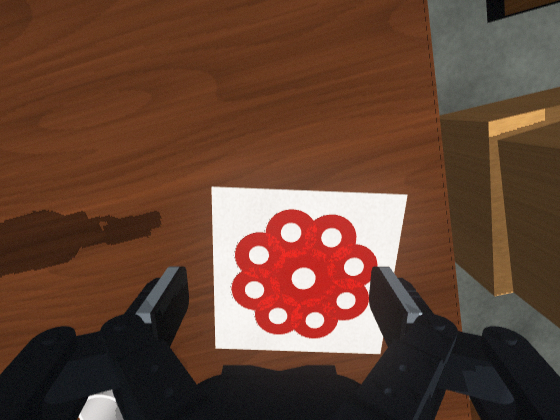

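All six keys are required, so the arm hasn't moved and this is the same start view. I'll resend.

>>> move_arm(
  targets=[
    {"dx": 0.95,"dy": -0.8,"dz": 0,"rx": 0,"ry": 0,"rz": 0.1},
    {"dx": 0.95,"dy": -0.8,"dz": 0,"rx": 0,"ry": 0,"rz": 0.1},
    {"dx": 0.95,"dy": -0.8,"dz": 0,"rx": 0,"ry": 0,"rz": 0.1},
    {"dx": 0.95,"dy": -0.8,"dz": 0,"rx": 0,"ry": 0,"rz": 0.1},
    {"dx": 0.95,"dy": -0.8,"dz": 0,"rx": 0,"ry": 0,"rz": 0.1},
    {"dx": 0.95,"dy": -0.8,"dz": 0,"rx": 0,"ry": 0,"rz": 0},
    {"dx": 0.95,"dy": -0.8,"dz": 0,"rx": 0,"ry": 0,"rz": 0},
    {"dx": 0.95,"dy": -0.8,"dz": 0,"rx": 0,"ry": 0,"rz": 0},
    {"dx": 0.95,"dy": -0.8,"dz": 0,"rx": 0,"ry": 0,"rz": 0},
    {"dx": 0.95,"dy": -0.8,"dz": 0,"rx": 0,"ry": 0,"rz": 0},
  ],
)

```text
t: 1.45
tcp_pos: [0.398, 0.4034, 0.2312]
tool_rot: [-0.001, 1.0, -0.0, -0.0]
force: [0.3, 0.1, -0.4]
finger_gap: 1.004
gripper_force: 0.0
```

>>> move_arm(
  targets=[
    {"dx": 0.9,"dy": -0.9,"dz": 0,"rx": 0,"ry": 0,"rz": 0},
    {"dx": 0.9,"dy": -0.9,"dz": 0,"rx": 0,"ry": 0,"rz": 0},
    {"dx": 0.9,"dy": -0.9,"dz": 0,"rx": 0,"ry": 0,"rz": 0},
    {"dx": 0.9,"dy": -0.9,"dz": 0,"rx": 0,"ry": 0,"rz": 0},
    {"dx": 0.9,"dy": -0.7,"dz": 0,"rx": 0,"ry": 0,"rz": 0},
    {"dx": 0,"dy": 0,"dz": 0,"rx": 0,"ry": 0,"rz": 0},
    {"dx": 0,"dy": 0,"dz": 0,"rx": 0,"ry": 0,"rz": 0},
    {"dx": 0,"dy": 0,"dz": 0,"rx": 0,"ry": 0,"rz": 0},
    {"dx": 0,"dy": 0,"dz": 0,"rx": 0,"ry": 0,"rz": 0},
    {"dx": 0,"dy": 0,"dz": 0,"rx": 0,"ry": 0,"rz": 0},
  ],
)

```text
t: 2.7
tcp_pos: [0.5095, 0.2971, 0.2314]
tool_rot: [-0.002, 1.0, 0.0, 0.0]
force: [-0.4, -0.7, 0.3]
finger_gap: 1.003
gripper_force: 0.0
```

```bash
python3 - <<'E'
from h import *
s=sensors.sense();print(s['t'],s['tcp_pos'],s['tool_rot'],s['force'])
im,m=snap('wrist','w2.png')
E
```

```text
2.7 [0.50951198 0.29709128 0.23139644] [-1.92223922e-03  9.99998152e-01  6.02752809e-06  3.41244520e-06] [-0.35806293 -0.74480356  0.29620841]
```

View pics/w2.png

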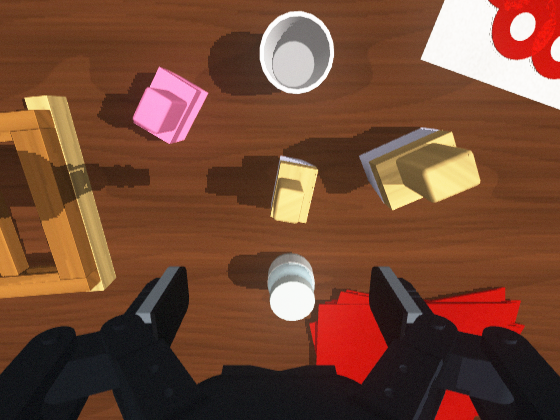

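Image right is world +y and image down is +x. The spacer is at (293,190) with its grip post toward the left and its long axis turned about 10°. The pink block is at (170,105), the big twin at (425,170), the cup at (297,52) and the jar at (291,285). The lattice end is at the left edge.

```bash
python3 - <<'E'
from h import *
im,m=load('w2.png')
x0,y0,x1,y1=262,148,328,232
hsv=cv2.cvtColor(im,cv2.COLOR_RGB2HSV)
c=hsv[y0:y1,x0:x1]
for p in((280,180),(290,175),(290,187),(290,200),(288,213),(300,170),(308,190),(300,215),(265,200),(320,200)): print(p,im[p[1],p[0]],hsv[p[1],p[0]])
M=((hsv[:,:,0]>=18)&(hsv[:,:,0]<=32)&(hsv[:,:,2]>110)&(hsv[:,:,1]>50)).astype(np.uint8);K=np.zeros_like(M);K[y0:y1,x0:x1]=M[y0:y1,x0:x1]
cs,_=cv2.findContours(K,0,2);ct=max(cs,key=cv2.contourArea)
ap=cv2.approxPolyDP(ct,2,True)[:,0];print(ap.tolist())
for z in(.052,.102):print(z,[onz(m,*map(float,p),z)[:2].round(4).tolist() for p in ap])
print('tcp px',proj(m,[.5095,.2971,.2314]))
b=cv2.resize(im[y0:y1,x0:x1],None,fx=7,fy=7,interpolation=2)
w,mw=load('w2.png'); 
cv2.imwrite('pics/cropW.png',b[:,:,::-1])
E
```

```text
(280, 180) [123  96  59] [ 17 133 123]
(290, 175) [250 233 150] [ 25 102 250]
(290, 187) [157 126  72] [ 19 138 157]
(290, 200) [252 238 158] [ 26  95 252]
(288, 213) [250 234 152] [ 25 100 250]
(300, 170) [249 230 145] [ 25 107 249]
(308, 190) [250 232 151] [ 25 101 250]
(300, 215) [250 232 149] [ 25 103 250]
(265, 200) [78 47 26] [ 12 170  78]
(320, 200) [121  71  36] [ 12 179 121]
[[281, 160], [271, 216], [277, 220], [305, 222], [317, 169]]
0.052 [[0.4814, 0.3003], [0.5421, 0.2898], [0.5467, 0.2963], [0.5489, 0.3269], [0.4906, 0.3376]]
0.102 [[0.4737, 0.2999], [0.525, 0.291], [0.5289, 0.2965], [0.5307, 0.3223], [0.4815, 0.3314]]
tcp px (np.float64(277.10154586001516), np.float64(269.6968591483513))
```

View pics/cropW.png

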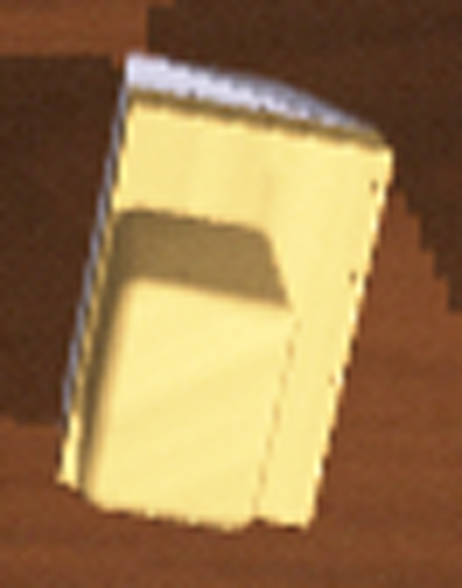

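Close crop: the spacer is upright, its grip top at crop (190,400) and its shoulder corners at (130,95), (392,150), (310,527) and (60,483). The steel nose shows at the top edge, and the flat face is on the left (−y).

```bash
python3 - <<'E'
from h import *
im,m=load('w2.png')
f=lambda P,z:np.array([onz(m,262+(a+.5)/7-.5,148+(b+.5)/7-.5,z)[:2] for a,b in P])
for P,z in (([(130,95),(392,150),(310,527),(60,483)],.052),([(130,280),(290,303),(250,528),(92,495)],.102)):
    q=f(P,z);e=np.roll(q,-1,0)-q
    print(z,q.round(4).tolist(),'c',q.mean(0).round(4),'len',np.linalg.norm(e,axis=1).round(4),'ang',np.degrees(np.arctan2(e[:,1],e[:,0])).round(1))
E
```

```text
0.052 [[0.4826, 0.2995], [0.4906, 0.3382], [0.5499, 0.3278], [0.5428, 0.2889]] c [0.5165 0.3136] len [0.0396 0.0602 0.0396 0.0611] ang [  78.3   -9.9 -100.4  170. ]
0.102 [[0.4983, 0.2993], [0.5012, 0.3197], [0.5317, 0.3152], [0.5272, 0.2944]] c [0.5146 0.3072] len [0.0206 0.0309 0.0213 0.0294] ang [  81.8   -8.3 -102.3  170.5]
```

>>> move_arm(
  targets=[
    {"dx": 0.11,"dy": 0.2,"dz": 0,"rx": 0,"ry": 0,"rz": -0.17},
    {"dx": 0.11,"dy": 0.2,"dz": 0,"rx": 0,"ry": 0,"rz": -0.17},
    {"dx": 0,"dy": 0,"dz": -0.9,"rx": 0,"ry": 0,"rz": 0},
    {"dx": 0,"dy": 0,"dz": -0.9,"rx": 0,"ry": 0,"rz": 0},
    {"dx": 0,"dy": 0,"dz": -0.9,"rx": 0,"ry": 0,"rz": 0},
    {"dx": 0,"dy": 0,"dz": -0.9,"rx": 0,"ry": 0,"rz": 0},
    {"dx": 0,"dy": 0,"dz": -0.9,"rx": 0,"ry": 0,"rz": 0},
    {"dx": 0,"dy": 0,"dz": -0.9,"rx": 0,"ry": 0,"rz": 0},
    {"dx": 0,"dy": 0,"dz": -0.8,"rx": 0,"ry": 0,"rz": 0},
    {"dx": 0,"dy": 0,"dz": -0.4,"rx": 0,"ry": 0,"rz": 0},
  ],
  claw=60,
)

```text
t: 4.0
tcp_pos: [0.5149, 0.3066, 0.0652]
tool_rot: [0.087, 0.996, -0.0, -0.001]
force: [-0.5, -0.1, 0.5]
finger_gap: 0.597
gripper_force: 0.0
```

```bash
python3 - <<'E'
from h import *
s=sensors.sense();print(s['t'],s['tcp_pos'],s['tool_rot'],s['force'],s['finger_gap'])
E
```

```text
4.0 [0.51489684 0.30659795 0.06521067] [ 8.73273520e-02  9.96179346e-01 -3.35583182e-04 -7.28680448e-04] [-0.52508924 -0.09017753  0.52441123] 0.5966261035944336
```

>>> move_arm(
  targets=[
    {"dx": 0,"dy": 0,"dz": 0,"rx": 0,"ry": 0,"rz": 0},
    {"dx": 0,"dy": 0,"dz": 0,"rx": 0,"ry": 0,"rz": 0},
    {"dx": 0,"dy": 0,"dz": 0,"rx": 0,"ry": 0,"rz": 0},
    {"dx": 0,"dy": 0,"dz": 0,"rx": 0,"ry": 0,"rz": 0},
    {"dx": 0,"dy": 0,"dz": 0,"rx": 0,"ry": 0,"rz": 0},
    {"dx": 0,"dy": 0,"dz": 0,"rx": 0,"ry": 0,"rz": 0},
    {"dx": 0,"dy": 0,"dz": 0,"rx": 0,"ry": 0,"rz": 0},
    {"dx": 0,"dy": 0,"dz": 0,"rx": 0,"ry": 0,"rz": 0},
    {"dx": 0,"dy": 0,"dz": 0,"rx": 0,"ry": 0,"rz": 0},
    {"dx": 0,"dy": 0,"dz": 0,"rx": 0,"ry": 0,"rz": 0},
  ],
  claw=0,
  newtons=80,
)

```text
t: 5.25
tcp_pos: [0.5156, 0.3067, 0.0668]
tool_rot: [0.087, 0.996, 0.0, 0.0]
force: [-1.7, -0.4, 5.6]
finger_gap: 0.272
gripper_force: 78.9
```

>>> move_arm(
  targets=[
    {"dx": 0,"dy": 0,"dz": 0.5,"rx": 0,"ry": 0,"rz": 0},
    {"dx": 0,"dy": 0,"dz": 0.9,"rx": 0,"ry": 0,"rz": 0},
    {"dx": 0,"dy": 0,"dz": 0.9,"rx": 0,"ry": 0,"rz": 0},
    {"dx": 0,"dy": 0,"dz": 0.9,"rx": 0,"ry": 0,"rz": 0},
    {"dx": 0.3,"dy": -0.9,"dz": 1,"rx": 0,"ry": 0,"rz": 0},
    {"dx": 0.3,"dy": -0.9,"dz": 1,"rx": 0,"ry": 0,"rz": 0},
    {"dx": 0.3,"dy": -0.9,"dz": 1,"rx": 0,"ry": 0,"rz": 0},
    {"dx": 0.3,"dy": -0.9,"dz": 1,"rx": 0,"ry": 0,"rz": 0},
    {"dx": 0.3,"dy": -0.9,"dz": 1,"rx": 0,"ry": 0,"rz": 0},
    {"dx": 0.3,"dy": -0.9,"dz": 1,"rx": 0,"ry": 0,"rz": 0},
  ],
)

```text
t: 6.5
tcp_pos: [0.5601, 0.1708, 0.297]
tool_rot: [0.087, 0.996, -0.0, -0.0]
force: [-0.1, -0.8, -2.0]
finger_gap: 0.27
gripper_force: 78.5
```

>>> move_arm(
  targets=[
    {"dx": 0,"dy": -0.9,"dz": 0,"rx": 0,"ry": 0,"rz": 0},
    {"dx": 0,"dy": -0.9,"dz": 0,"rx": 0,"ry": 0,"rz": 0},
    {"dx": 0,"dy": -0.9,"dz": 0,"rx": 0,"ry": 0,"rz": 0},
    {"dx": 0,"dy": 0,"dz": 0,"rx": 0,"ry": 0,"rz": 0},
    {"dx": 0,"dy": 0,"dz": 0,"rx": 0,"ry": 0,"rz": 0},
    {"dx": 0,"dy": 0,"dz": 0,"rx": 0,"ry": 0,"rz": 0},
    {"dx": 0,"dy": 0,"dz": 0,"rx": 0,"ry": 0,"rz": 0},
    {"dx": 0,"dy": 0,"dz": 0,"rx": 0,"ry": 0,"rz": 0},
    {"dx": 0,"dy": 0,"dz": 0,"rx": 0,"ry": 0,"rz": 0},
    {"dx": 0,"dy": 0,"dz": 0,"rx": 0,"ry": 0,"rz": 0},
  ],
)

```text
t: 7.75
tcp_pos: [0.5604, 0.1042, 0.2963]
tool_rot: [0.087, 0.996, -0.0, -0.0]
force: [-0.2, 0.9, -2.7]
finger_gap: 0.271
gripper_force: 78.7
```

```bash
python3 - <<'E'
from h import *
s=sensors.sense();print(s['t'],s['tcp_pos'],s['tool_rot'],s['force'],s['finger_gap'])
im,m=snap('wrist','w3.png')
b=cv2.resize(im,(784,588),interpolation=2);cv2.imwrite('pics/w3b.png',b[:,:,::-1])
E
```

```text
7.75 [0.56039404 0.10424221 0.2962737 ] [ 8.73495728e-02  9.96177720e-01 -3.27597646e-06 -3.95841113e-05] [-0.18182771  0.87839239 -2.7418632 ] 0.27126887026841756
```

View pics/w3b.png

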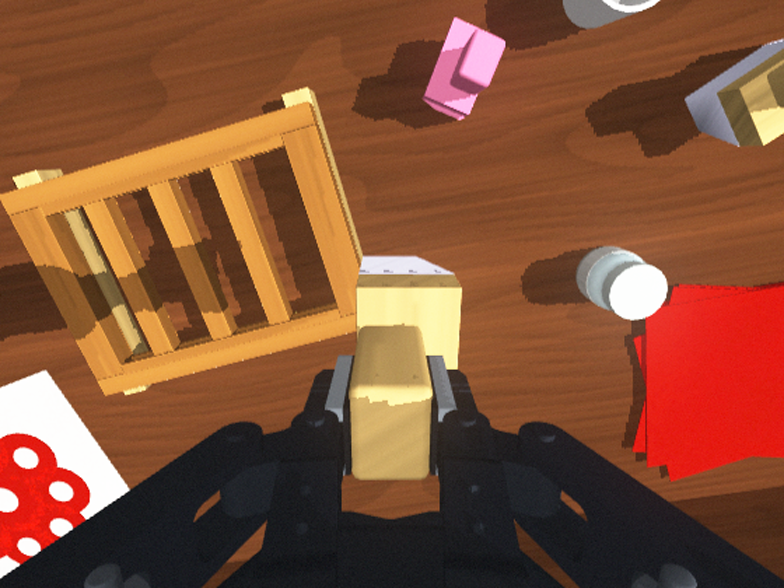

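Wrist view at 1.4× scale: the spacer is held at (395,400) with the flat face left. The lattice is at left, with the end bar's inner edge from about (45,213) to (103,362), the slats near (120,270), (190,260) and (250,240), and the far end bar's inner edge from (285,137) to (340,318).

```bash
cat > edges.py <<'E'
from h import *
from scipy.ndimage import map_coordinates
im,m=load('w3.png')
P=lambda a,b,z:onz(m,(a+.5)/1.4-.5,(b+.5)/1.4-.5,z)[:2]
A=np.array([P(*p,.056) for p in((45,213),(103,362),(340,318),(285,137))]);print('opening',A.round(4).tolist())
e=np.roll(A,-1,0)-A;print(np.linalg.norm(e,axis=1).round(4),np.degrees(np.arctan2(e[:,1],e[:,0])).round(1))
O=np.array([P(*p,.056) for p in((2,195),(107,393),(359,315),(313,105))]);e=np.roll(O,-1,0)-O
print('outer',O.round(4).tolist(),np.linalg.norm(e,axis=1).round(4),np.degrees(np.arctan2(e[:,1],e[:,0])).round(1))
C=A.mean(0);print('C',C,O.mean(0))
import sys
yaw=np.radians(float(sys.argv[1]));ex=np.array([np.cos(yaw),np.sin(yaw)]);ey=np.array([-ex[1],ex[0]])
if len(sys.argv)>2:C=np.array([float(sys.argv[2]),float(sys.argv[3])])
g=im.astype(float)[:,:,0]
s=np.arange(-.145,.146,.0005)
for xl in(-.06,-.045,-.03,-.015,0,.015,.03,.045,.06):
    q=[C+xl*ex+t*ey for t in s]; uv=np.array([proj(m,[a[0],a[1],.055]) for a in q])
    v=cv2.GaussianBlur(map_coordinates(g,[uv[:,1],uv[:,0]],order=1,mode='nearest')[:,None],(1,7),1.2)[:,0]
    d=np.gradient(v);pk=[i for i in range(2,len(d)-2) if abs(d[i])==abs(d[i-2:i+3]).max() and abs(d[i])>7]
    print(xl,[f"{s[i]*1000:.0f}{'+' if d[i]>0 else '-'}" for i in pk])
E
python3 edges.py -15
```

```text
opening [[0.4803, -0.1836], [0.6241, -0.1869], [0.6197, 0.0471], [0.4564, 0.0358]]
[0.1439 0.234  0.1638 0.2207] [  -1.3   91.1 -176.   -83.8]
outer [[0.4595, -0.2135], [0.6569, -0.1955], [0.6199, 0.0651], [0.4367, 0.0639]] [0.1982 0.2631 0.1832 0.2784] [   5.2   98.1 -179.6  -85.3]
C [ 0.54513707 -0.07191039] [ 0.54325339 -0.06999212]
-0.06 ['-44-', '-35+', '-14-', '-5-', '3-', '27+', '47-', '65-', '98+', '130-', '133+', '137-']
-0.045 ['-72-', '-61-', '-44-', '-29+', '-8-', '0-', '10-', '32+', '53-', '58-', '72-', '104+', '135-', '139+', '142-']
-0.03 ['-126-', '-107+', '-95-', '-91-', '-88+', '-66-', '-56-', '-40-', '-24+', '-2-', '5-', '16-', '38+', '59-', '76-', '109+', '140-', '143+']
-0.015 ['-120-', '-102+', '-88-', '-82+', '-61-', '-34-', '-18+', '-4-', '3-', '43+', '64-', '83-', '115+']
0 ['-115-', '-96+', '-84-', '-81-', '-77+', '-55-', '-38-', '-12+', '9-', '21+', '26-', '49+', '70-', '89-', '120+']
0.015 ['-142+', '-132+', '-130-', '-118+', '-116+', '-109-', '-91+', '-82-', '-78-', '-71+', '-57-', '-50-', '-7+', '14-', '23+', '32-', '54+', '75-', '92-', '126+']
0.03 ['-135+', '-104-', '-86+', '-65+', '-45-', '-1+', '19-', '28+', '37-', '60+', '81-', '87-', '131+']
0.045 ['-130+', '-98-', '-80+', '-70+', '-65-', '-60+', '-39-', '-33+', '-31+', '-10-', '4+', '12+', '16-', '23+', '25-', '41-', '65+', '87-', '97+']
0.06 ['-125+', '-93-', '-84+', '-74+', '-61-', '-54+', '-33-', '-4-', '10+', '31-', '53+', '58+', '131-']
```

```bash
python3 edges.py 5.2 .545 -.072 | tail -9
```

```text
-0.06 ['-138+', '-108-', '-90+', '-78-', '-75-', '-72+', '-52-', '-42-', '-25-', '-12+', '8-', '16-', '24-', '46+', '65-', '70-', '83-', '113+', '142-', '145+']
-0.045 ['-138+', '-108-', '-91+', '-78-', '-75-', '-72+', '-52-', '-42-', '-27-', '-12+', '8-', '16-', '25-', '46+', '65-', '71-', '113+', '142-', '145+']
-0.03 ['-138+', '-121+', '-107-', '-91+', '-78-', '-75-', '-72+', '-52-', '-26-', '-12+', '8-', '24-', '46+', '65-', '82-', '113+', '143-', '145+']
-0.015 ['-138+', '-108-', '-105+', '-97-', '-93+', '-90+', '-78-', '-75-', '-72+', '-52-', '-42-', '-35-', '-12+', '8-', '46+', '66-', '83-', '112+', '143-']
0 ['-137+', '-108-', '-91+', '-75-', '-71+', '-52-', '-12+', '8-', '23+', '26-', '46+', '66-', '81-', '113+', '142-', '145+']
0.015 ['-138+', '-108-', '-91+', '-75-', '-71+', '-52-', '-12+', '8-', '20+', '24-', '46+', '65-', '71-', '83-', '113+', '143-']
0.03 ['-111+', '-107-', '-90+', '-77-', '-72+', '-63+', '-60-', '-52-', '-43+', '-36-', '-11+', '8-', '16+', '25-', '46+', '65-', '83-', '113+', '142-', '145+']
0.045 ['-138+', '-107-', '-90+', '-77-', '-71+', '-51-', '-26-', '-11+', '8-', '16+', '26-', '46+', '65-', '81-', '113+']
0.06 ['-137+', '-107-', '-91+', '-83-', '-71+', '-51-', '-41-', '-11+', '9-', '16-', '46+', '65-', '71-', '113+', '134-']
```

>>> move_arm(
  targets=[
    {"dx": -0.03,"dy": -1,"dz": -0.5,"rx": 0,"ry": 0,"rz": 0.052},
    {"dx": -0.03,"dy": -1,"dz": -0.5,"rx": 0,"ry": 0,"rz": 0.052},
    {"dx": -0.03,"dy": -1,"dz": -0.5,"rx": 0,"ry": 0,"rz": 0.052},
    {"dx": -0.03,"dy": -1,"dz": -0.5,"rx": 0,"ry": 0,"rz": 0.052},
    {"dx": -0.03,"dy": -1,"dz": -0.5,"rx": 0,"ry": 0,"rz": 0.052},
    {"dx": -0.03,"dy": -1,"dz": -0.5,"rx": 0,"ry": 0,"rz": 0.052},
    {"dx": -0.03,"dy": -1,"dz": -0.5,"rx": 0,"ry": 0,"rz": 0.052},
    {"dx": -0.03,"dy": -1,"dz": -0.5,"rx": 0,"ry": 0,"rz": 0.052},
    {"dx": -0.03,"dy": -1,"dz": -0.5,"rx": 0,"ry": 0,"rz": 0.052},
    {"dx": 0,"dy": -1,"dz": -0.5,"rx": 0,"ry": 0,"rz": 0.05},
  ],
)

```text
t: 9.05
tcp_pos: [0.5538, -0.1468, 0.171]
tool_rot: [-0.048, 0.999, -0.0, 0.0]
force: [0.9, 1.5, -1.6]
finger_gap: 0.266
gripper_force: 78.8
```

>>> move_arm(
  targets=[
    {"dx": 0,"dy": -0.4,"dz": 0,"rx": 0,"ry": 0,"rz": 0},
    {"dx": 0,"dy": -0.3,"dz": 0,"rx": 0,"ry": 0,"rz": 0},
    {"dx": 0,"dy": 0,"dz": -0.5,"rx": 0,"ry": 0,"rz": 0},
    {"dx": 0,"dy": 0,"dz": -0.3,"rx": 0,"ry": 0,"rz": 0},
    {"dx": 0,"dy": 0,"dz": 0,"rx": 0,"ry": 0,"rz": 0},
    {"dx": 0,"dy": 0,"dz": 0,"rx": 0,"ry": 0,"rz": 0},
    {"dx": 0,"dy": 0,"dz": 0,"rx": 0,"ry": 0,"rz": 0},
    {"dx": 0,"dy": 0,"dz": 0,"rx": 0,"ry": 0,"rz": 0},
    {"dx": 0,"dy": 0,"dz": 0,"rx": 0,"ry": 0,"rz": 0},
    {"dx": 0,"dy": 0,"dz": 0,"rx": 0,"ry": 0,"rz": 0},
  ],
)

```text
t: 10.3
tcp_pos: [0.5537, -0.1634, 0.1514]
tool_rot: [-0.048, 0.999, -0.0, 0.0]
force: [0.8, 0.1, -2.1]
finger_gap: 0.271
gripper_force: 78.8
```

```bash
cat > st.py <<'E'
from h import *
s=sensors.sense();p=s['tcp_pos'];q=s['tool_rot']
yaw=2*np.degrees(np.arctan2(q[1],q[0]))-180
ey=np.array([-np.sin(np.radians(5.5)),np.cos(np.radians(5.5))]);C=np.array([.545,-.072])
print('t',s['t'],'tcp',p.round(4),'yaw',round(yaw%360,2),'tilt',q[2:].round(4),'lat y(mm)',round(1000*(p[:2]-C)@ey,2),'foot mm',round(1000*p[2]-66.5,1),'F',s['force'].round(2),'M',s['ft_torque'].round(2))
E
python3 st.py; python3 -c "
from h import *
im,m=snap('side','s4.png');a=cv2.resize(im[170:310,225:405],None,fx=4,fy=4,interpolation=2)
im2,m=snap('scene','c4.png');b=cv2.resize(im2[195:315,185:345],None,fx=4,fy=4,interpolation=2)
cv2.imwrite('pics/s4b.png',a[:,:,::-1]);cv2.imwrite('pics/c4b.png',b[:,:,::-1])
"
```

```text
t 10.3 tcp [ 0.5537 -0.1634  0.1514] yaw 5.51 tilt [-0.0001  0.0001] lat y(mm) -91.8 foot mm 84.9 F [ 0.79  0.07 -2.13] M [ 0.06  0.05 -0.02]
```

>>> move_arm(
  targets=[
    {"dx": 0,"dy": 0,"dz": -0.4,"rx": 0,"ry": 0,"rz": 0},
    {"dx": 0,"dy": 0,"dz": -0.4,"rx": 0,"ry": 0,"rz": 0},
    {"dx": 0,"dy": 0,"dz": -0.25,"rx": 0,"ry": 0,"rz": 0},
    {"dx": 0,"dy": 0,"dz": -0.15,"rx": 0,"ry": 0,"rz": 0},
    {"dx": 0,"dy": 0,"dz": -0.1,"rx": 0,"ry": 0,"rz": 0},
    {"dx": 0,"dy": 0,"dz": -0.1,"rx": 0,"ry": 0,"rz": 0},
    {"dx": 0,"dy": 0,"dz": -0.1,"rx": 0,"ry": 0,"rz": 0},
    {"dx": 0,"dy": 0,"dz": 0,"rx": 0,"ry": 0,"rz": 0},
    {"dx": 0,"dy": 0,"dz": 0,"rx": 0,"ry": 0,"rz": 0},
    {"dx": 0,"dy": 0,"dz": 0,"rx": 0,"ry": 0,"rz": 0},
  ],
)

```text
t: 11.65
tcp_pos: [0.5538, -0.1634, 0.114]
tool_rot: [-0.048, 0.999, -0.0, 0.0]
force: [-1.0, -0.5, -1.7]
finger_gap: 0.27
gripper_force: 78.8
```

```bash
python3 st.py
```

```text
t 11.65 tcp [ 0.5538 -0.1634  0.114 ] yaw 5.51 tilt [-0.0001  0.0001] lat y(mm) -91.79 foot mm 47.5 F [-1.   -0.45 -1.73] M [ 0.03  0.01 -0.  ]
```

View pics/s4b.png

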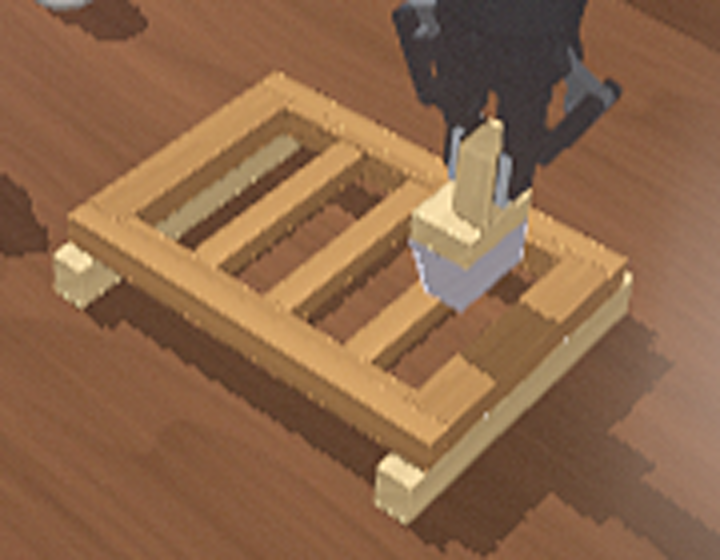

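>>> move_arm(
  targets=[
    {"dx": 0.001,"dy": -0.015,"dz": 0,"rx": 0,"ry": 0,"rz": 0},
    {"dx": 0.001,"dy": -0.015,"dz": 0,"rx": 0,"ry": 0,"rz": 0},
    {"dx": 0.001,"dy": -0.015,"dz": 0,"rx": 0,"ry": 0,"rz": 0},
    {"dx": 0.001,"dy": -0.015,"dz": 0,"rx": 0,"ry": 0,"rz": 0},
    {"dx": 0.001,"dy": -0.015,"dz": 0,"rx": 0,"ry": 0,"rz": 0},
    {"dx": 0.001,"dy": -0.015,"dz": 0,"rx": 0,"ry": 0,"rz": 0},
    {"dx": 0,"dy": 0,"dz": 0,"rx": 0,"ry": 0,"rz": 0},
    {"dx": 0,"dy": 0,"dz": 0,"rx": 0,"ry": 0,"rz": 0},
    {"dx": 0,"dy": 0,"dz": 0,"rx": 0,"ry": 0,"rz": 0},
    {"dx": 0,"dy": 0,"dz": 0,"rx": 0,"ry": 0,"rz": 0},
  ],
)

```text
t: 12.9
tcp_pos: [0.5538, -0.1656, 0.1138]
tool_rot: [-0.048, 0.999, -0.0, 0.0]
force: [-0.4, -0.4, -2.3]
finger_gap: 0.273
gripper_force: 78.8
```

```bash
python3 st.py
```

```text
t 12.9 tcp [ 0.5538 -0.1656  0.1138] yaw 5.52 tilt [-0.  0.] lat y(mm) -93.97 foot mm 47.3 F [-0.42 -0.36 -2.27] M [ 0.03 -0.01 -0.04]
```

>>> move_arm(
  targets=[
    {"dx": 0.001,"dy": -0.012,"dz": 0,"rx": 0,"ry": 0,"rz": 0},
    {"dx": 0.001,"dy": -0.012,"dz": 0,"rx": 0,"ry": 0,"rz": 0},
    {"dx": 0.001,"dy": -0.012,"dz": 0,"rx": 0,"ry": 0,"rz": 0},
    {"dx": 0.001,"dy": -0.012,"dz": 0,"rx": 0,"ry": 0,"rz": 0},
    {"dx": 0,"dy": 0,"dz": 0,"rx": 0,"ry": 0,"rz": 0},
    {"dx": 0,"dy": 0,"dz": 0,"rx": 0,"ry": 0,"rz": 0},
    {"dx": 0,"dy": 0,"dz": 0,"rx": 0,"ry": 0,"rz": 0},
    {"dx": 0,"dy": 0,"dz": 0,"rx": 0,"ry": 0,"rz": 0},
    {"dx": 0,"dy": 0,"dz": 0,"rx": 0,"ry": 0,"rz": 0},
    {"dx": 0,"dy": 0,"dz": 0,"rx": 0,"ry": 0,"rz": 0},
  ],
)

```text
t: 14.15
tcp_pos: [0.5539, -0.1666, 0.1138]
tool_rot: [-0.048, 0.999, 0.0, -0.0]
force: [-0.1, 1.6, -1.2]
finger_gap: 0.27
gripper_force: 79.0
```

```bash
python3 st.py
```

```text
t 14.15 tcp [ 0.5539 -0.1666  0.1138] yaw 5.51 tilt [ 0.0001 -0.0001] lat y(mm) -95.0 foot mm 47.3 F [-0.08  1.64 -1.2 ] M [ 0.43 -0.04  0.07]
```

>>> move_arm(
  targets=[
    {"dx": 0,"dy": 0,"dz": -0.1,"rx": 0,"ry": 0,"rz": 0},
    {"dx": 0,"dy": 0,"dz": -0.1,"rx": 0,"ry": 0,"rz": 0},
    {"dx": 0,"dy": 0,"dz": -0.1,"rx": 0,"ry": 0,"rz": 0},
    {"dx": 0,"dy": 0,"dz": -0.1,"rx": 0,"ry": 0,"rz": 0},
    {"dx": 0,"dy": 0,"dz": -0.1,"rx": 0,"ry": 0,"rz": 0},
    {"dx": 0,"dy": 0,"dz": -0.1,"rx": 0,"ry": 0,"rz": 0},
    {"dx": 0,"dy": 0,"dz": -0.1,"rx": 0,"ry": 0,"rz": 0},
    {"dx": 0,"dy": 0,"dz": -0.1,"rx": 0,"ry": 0,"rz": 0},
    {"dx": 0,"dy": 0,"dz": -0.1,"rx": 0,"ry": 0,"rz": 0},
    {"dx": 0,"dy": 0,"dz": -0.1,"rx": 0,"ry": 0,"rz": 0},
  ],
)

```text
t: 15.4
tcp_pos: [0.5548, -0.1668, 0.0911]
tool_rot: [-0.048, 0.999, -0.0, 0.001]
force: [-2.1, 4.0, 13.2]
finger_gap: 0.268
gripper_force: 81.0
```

```bash
python3 st.py
```

```text
t 15.4 tcp [ 0.5548 -0.1668  0.0911] yaw 5.52 tilt [-0.0003  0.0012] lat y(mm) -95.28 foot mm 24.6 F [-2.14  4.03 13.25] M [1.18 0.35 0.17]
```

>>> move_arm(
  targets=[
    {"dx": 0,"dy": 0.01,"dz": -0.1,"rx": 0,"ry": 0,"rz": 0},
    {"dx": 0,"dy": 0,"dz": -0.1,"rx": 0,"ry": 0,"rz": 0},
    {"dx": 0,"dy": 0,"dz": -0.1,"rx": 0,"ry": 0,"rz": 0},
    {"dx": 0,"dy": 0,"dz": -0.1,"rx": 0,"ry": 0,"rz": 0},
    {"dx": 0,"dy": 0,"dz": -0.1,"rx": 0,"ry": 0,"rz": 0},
    {"dx": 0,"dy": 0,"dz": -0.1,"rx": 0,"ry": 0,"rz": 0},
    {"dx": 0,"dy": 0,"dz": -0.06,"rx": 0,"ry": 0,"rz": 0},
    {"dx": 0,"dy": 0,"dz": 0,"rx": 0,"ry": 0,"rz": 0},
    {"dx": 0,"dy": 0,"dz": 0,"rx": 0,"ry": 0,"rz": 0},
    {"dx": 0,"dy": 0,"dz": 0,"rx": 0,"ry": 0,"rz": 0},
  ],
)

```text
t: 16.65
tcp_pos: [0.5549, -0.1667, 0.0734]
tool_rot: [-0.048, 0.999, -0.0, 0.001]
force: [0.2, 4.0, 5.3]
finger_gap: 0.271
gripper_force: 79.9
```

```bash
python3 st.py
```

```text
t 16.65 tcp [ 0.5549 -0.1667  0.0734] yaw 5.53 tilt [-0.0005  0.0012] lat y(mm) -95.25 foot mm 6.9 F [0.17 3.99 5.33] M [0.76 0.04 0.15]
```

>>> move_arm(
  targets=[
    {"dx": 0,"dy": 0.01,"dz": -0.05,"rx": 0,"ry": 0,"rz": 0},
    {"dx": 0,"dy": 0,"dz": -0.05,"rx": 0,"ry": 0,"rz": 0},
    {"dx": 0,"dy": 0,"dz": -0.04,"rx": 0,"ry": 0,"rz": 0},
    {"dx": 0,"dy": 0,"dz": 0,"rx": 0,"ry": 0,"rz": 0},
    {"dx": 0,"dy": 0,"dz": 0,"rx": 0,"ry": 0,"rz": 0},
    {"dx": 0,"dy": 0,"dz": 0,"rx": 0,"ry": 0,"rz": 0},
    {"dx": 0,"dy": 0,"dz": 0,"rx": 0,"ry": 0,"rz": 0},
    {"dx": 0,"dy": 0,"dz": 0,"rx": 0,"ry": 0,"rz": 0},
    {"dx": 0,"dy": 0,"dz": 0,"rx": 0,"ry": 0,"rz": 0},
    {"dx": 0,"dy": 0,"dz": 0,"rx": 0,"ry": 0,"rz": 0},
  ],
)

```text
t: 17.9
tcp_pos: [0.555, -0.1667, 0.07]
tool_rot: [-0.048, 0.999, -0.001, 0.001]
force: [-0.1, 2.6, 5.5]
finger_gap: 0.268
gripper_force: 79.9
```

```bash
python3 st.py
```

```text
t 17.9 tcp [ 0.555  -0.1667  0.07  ] yaw 5.54 tilt [-0.0007  0.0012] lat y(mm) -95.22 foot mm 3.5 F [-0.1   2.58  5.46] M [0.68 0.08 0.13]
```

>>> move_arm(
  targets=[
    {"dx": 0,"dy": 0,"dz": 0.2,"rx": 0,"ry": 0,"rz": 0},
    {"dx": 0,"dy": 0,"dz": 0.5,"rx": 0,"ry": 0,"rz": 0},
    {"dx": 0,"dy": 0,"dz": 0.7,"rx": 0,"ry": 0,"rz": 0},
    {"dx": 0,"dy": 0,"dz": 0.7,"rx": 0,"ry": 0,"rz": 0},
    {"dx": 0,"dy": 0,"dz": 0.6,"rx": 0,"ry": 0,"rz": 0},
    {"dx": -0.06,"dy": 0.6,"dz": 0,"rx": 0,"ry": 0,"rz": 0},
    {"dx": -0.06,"dy": 0.7,"dz": 0,"rx": 0,"ry": 0,"rz": 0},
    {"dx": -0.06,"dy": 0.7,"dz": 0,"rx": 0,"ry": 0,"rz": 0},
    {"dx": -0.06,"dy": 0.46,"dz": 0,"rx": 0,"ry": 0,"rz": 0},
    {"dx": 0,"dy": 0,"dz": 0,"rx": 0,"ry": 0,"rz": 0},
  ],
)

```text
t: 19.15
tcp_pos: [0.5474, -0.1033, 0.1359]
tool_rot: [-0.049, 0.999, 0.0, -0.001]
force: [-0.1, 0.5, -1.5]
finger_gap: 0.273
gripper_force: 79.9
```

```bash
python3 st.py
```

```text
t 19.15 tcp [ 0.5474 -0.1033  0.1359] yaw 5.63 tilt [ 0.0003 -0.0006] lat y(mm) -31.38 foot mm 69.4 F [-0.09  0.5  -1.52] M [ 0.01 -0.04 -0.02]
```

>>> move_arm(
  targets=[
    {"dx": 0,"dy": -0.03,"dz": -0.25,"rx": 0,"ry": 0,"rz": 0},
    {"dx": 0,"dy": -0.03,"dz": -0.25,"rx": 0,"ry": 0,"rz": 0},
    {"dx": 0,"dy": 0,"dz": -0.15,"rx": 0,"ry": 0,"rz": 0},
    {"dx": 0,"dy": 0,"dz": -0.1,"rx": 0,"ry": 0,"rz": 0},
    {"dx": 0,"dy": 0,"dz": -0.1,"rx": 0,"ry": 0,"rz": 0},
    {"dx": 0,"dy": 0,"dz": -0.1,"rx": 0,"ry": 0,"rz": 0},
    {"dx": 0,"dy": 0,"dz": 0,"rx": 0,"ry": 0,"rz": 0},
    {"dx": 0,"dy": 0,"dz": 0,"rx": 0,"ry": 0,"rz": 0},
    {"dx": 0,"dy": 0,"dz": 0,"rx": 0,"ry": 0,"rz": 0},
    {"dx": 0,"dy": 0,"dz": 0,"rx": 0,"ry": 0,"rz": 0},
  ],
)

```text
t: 20.4
tcp_pos: [0.548, -0.1063, 0.1127]
tool_rot: [-0.048, 0.999, -0.0, 0.0]
force: [-0.4, 0.4, -1.8]
finger_gap: 0.271
gripper_force: 80.0
```

```bash
sed -i "s/load('w3.png')/load(sys.argv[4] if len(sys.argv)>4 else 'w3.png')/; s/^from h import/import sys\nfrom h import/" edges.py; python3 st.py; python3 -c "
from h import *
snap('wrist','w5.png')"; python3 edges.py 5.5 .545 -.072 w5.png|tail -9
```

```text
t 20.4 tcp [ 0.548  -0.1063  0.1127] yaw 5.51 tilt [-0.      0.0001] lat y(mm) -34.41 foot mm 46.2 F [-0.44  0.4  -1.79] M [ 0.07 -0.01 -0.07]
-0.06 ['-137+', '-108-', '-100+', '-96-', '-94-', '-67+', '-47-', '-26+', '-15-', '-13+', '7-', '20+', '38-', '45+', '64-', '98-', '113+']
-0.045 ['-137+', '-108-', '-100+', '-97-', '-67+', '-47-', '-25+', '-15-', '-13+', '7-', '19+', '38-', '45+', '64-', '98-', '113+', '143-']
-0.03 ['-137+', '-108-', '-103-', '-96-', '-67+', '-46+', '-22+', '-15-', '-13+', '7-', '20+', '38-', '45+', '64-', '98-', '113+', '143-']
-0.015 ['-137+', '-108-', '-100+', '-96-', '-67+', '-50+', '7-', '20+', '38-', '45+', '64-', '98-', '113+', '143-']
0 ['-137+', '-108-', '-100+', '-67+', '-50+', '-31+', '7-', '18+', '38-', '45+', '64-', '98-', '113+', '143-']
0.015 ['-137+', '-108-', '-100+', '-96-', '-70+', '-67+', '-17+', '7-', '19+', '38-', '44+', '64-', '113+', '142-']
0.03 ['-137+', '-108-', '-100+', '-96-', '-72-', '-63+', '-53+', '-14-', '-12+', '-4-', '5+', '7-', '20+', '38-', '44+', '64-', '113+', '142-']
0.045 ['-137+', '-108-', '-99-', '-97-', '-77-', '-67+', '-58-', '-54+', '-12-', '-9+', '-0-', '10+', '44+', '64-', '113+', '142-']
0.06 ['-137+', '-123-', '-102+', '-87-', '-54+', '-13-', '20+', '35-', '55+', '64-', '113+', '142-']
```

>>> move_arm(
  targets=[
    {"dx": 0,"dy": -0.008,"dz": 0,"rx": 0,"ry": 0,"rz": 0},
    {"dx": 0,"dy": -0.008,"dz": 0,"rx": 0,"ry": 0,"rz": 0},
    {"dx": 0,"dy": -0.008,"dz": 0,"rx": 0,"ry": 0,"rz": 0},
    {"dx": 0,"dy": 0,"dz": 0,"rx": 0,"ry": 0,"rz": 0},
    {"dx": 0,"dy": 0,"dz": 0,"rx": 0,"ry": 0,"rz": 0},
    {"dx": 0,"dy": 0,"dz": 0,"rx": 0,"ry": 0,"rz": 0},
    {"dx": 0,"dy": 0,"dz": 0,"rx": 0,"ry": 0,"rz": 0},
    {"dx": 0,"dy": 0,"dz": 0,"rx": 0,"ry": 0,"rz": 0},
    {"dx": 0,"dy": 0,"dz": 0,"rx": 0,"ry": 0,"rz": 0},
    {"dx": 0,"dy": 0,"dz": 0,"rx": 0,"ry": 0,"rz": 0},
  ],
)

```text
t: 21.7
tcp_pos: [0.5479, -0.1068, 0.1125]
tool_rot: [-0.048, 0.999, 0.0, -0.0]
force: [0.5, 0.8, -1.9]
finger_gap: 0.269
gripper_force: 80.0
```

```bash
python3 st.py
```

```text
t 21.7 tcp [ 0.5479 -0.1068  0.1125] yaw 5.51 tilt [ 0.0001 -0.    ] lat y(mm) -34.9 foot mm 46.0 F [ 0.5   0.83 -1.93] M [ 0.32 -0.03  0.08]
```

>>> move_arm(
  targets=[
    {"dx": 0,"dy": 0,"dz": -0.12,"rx": 0,"ry": 0,"rz": 0},
    {"dx": 0,"dy": 0,"dz": -0.12,"rx": 0,"ry": 0,"rz": 0},
    {"dx": 0,"dy": 0,"dz": -0.12,"rx": 0,"ry": 0,"rz": 0},
    {"dx": 0,"dy": 0,"dz": -0.12,"rx": 0,"ry": 0,"rz": 0},
    {"dx": 0,"dy": 0.004,"dz": -0.06,"rx": 0,"ry": 0,"rz": 0},
    {"dx": 0,"dy": 0.008,"dz": -0.05,"rx": 0,"ry": 0,"rz": 0},
    {"dx": 0,"dy": 0.008,"dz": -0.05,"rx": 0,"ry": 0,"rz": 0},
    {"dx": 0,"dy": 0.006,"dz": -0.05,"rx": 0,"ry": 0,"rz": 0},
    {"dx": 0,"dy": 0,"dz": -0.05,"rx": 0,"ry": 0,"rz": 0},
    {"dx": 0,"dy": 0,"dz": -0.05,"rx": 0,"ry": 0,"rz": 0},
  ],
)

```text
t: 22.95
tcp_pos: [0.5487, -0.1069, 0.0943]
tool_rot: [-0.048, 0.999, -0.001, 0.001]
force: [-1.8, 1.3, 8.6]
finger_gap: 0.27
gripper_force: 81.4
```

```bash
python3 st.py
```

```text
t 22.95 tcp [ 0.5487 -0.1069  0.0943] yaw 5.54 tilt [-0.0007  0.001 ] lat y(mm) -35.06 foot mm 27.8 F [-1.81  1.25  8.63] M [0.38 0.31 0.04]
```

>>> move_arm(
  targets=[
    {"dx": 0,"dy": 0.008,"dz": -0.05,"rx": 0,"ry": 0,"rz": 0},
    {"dx": 0,"dy": 0.006,"dz": -0.05,"rx": 0,"ry": 0,"rz": 0},
    {"dx": 0,"dy": 0,"dz": -0.06,"rx": 0,"ry": 0,"rz": 0},
    {"dx": 0,"dy": 0,"dz": -0.06,"rx": 0,"ry": 0,"rz": 0},
    {"dx": 0,"dy": 0,"dz": -0.06,"rx": 0,"ry": 0,"rz": 0},
    {"dx": 0,"dy": 0,"dz": -0.06,"rx": 0,"ry": 0,"rz": 0},
    {"dx": 0,"dy": 0,"dz": 0,"rx": 0,"ry": 0,"rz": 0},
    {"dx": 0,"dy": 0,"dz": 0,"rx": 0,"ry": 0,"rz": 0},
    {"dx": 0,"dy": 0,"dz": 0,"rx": 0,"ry": 0,"rz": 0},
    {"dx": 0,"dy": 0,"dz": 0,"rx": 0,"ry": 0,"rz": 0},
  ],
)

```text
t: 24.2
tcp_pos: [0.5488, -0.1066, 0.0844]
tool_rot: [-0.048, 0.999, -0.001, 0.001]
force: [3.1, -4.2, -0.7]
finger_gap: 0.27
gripper_force: 79.9
```

```bash
python3 st.py
```

```text
t 24.2 tcp [ 0.5488 -0.1066  0.0844] yaw 5.51 tilt [-0.0007  0.001 ] lat y(mm) -34.84 foot mm 17.9 F [ 3.14 -4.22 -0.66] M [-0.82 -0.61  0.02]
```

>>> move_arm(
  targets=[
    {"dx": 0,"dy": -0.008,"dz": -0.08,"rx": 0,"ry": 0,"rz": 0},
    {"dx": 0,"dy": 0,"dz": -0.1,"rx": 0,"ry": 0,"rz": 0},
    {"dx": 0,"dy": 0,"dz": -0.1,"rx": 0,"ry": 0,"rz": 0},
    {"dx": 0,"dy": 0,"dz": -0.1,"rx": 0,"ry": 0,"rz": 0},
    {"dx": 0,"dy": 0,"dz": -0.1,"rx": 0,"ry": 0,"rz": 0},
    {"dx": 0,"dy": 0,"dz": -0.1,"rx": 0,"ry": 0,"rz": 0},
    {"dx": 0,"dy": 0,"dz": 0,"rx": 0,"ry": 0,"rz": 0},
    {"dx": 0,"dy": 0,"dz": 0,"rx": 0,"ry": 0,"rz": 0},
    {"dx": 0,"dy": 0,"dz": 0,"rx": 0,"ry": 0,"rz": 0},
    {"dx": 0,"dy": 0,"dz": 0,"rx": 0,"ry": 0,"rz": 0},
  ],
)

```text
t: 25.45
tcp_pos: [0.5475, -0.1059, 0.0695]
tool_rot: [-0.048, 0.999, 0.0, -0.0]
force: [-0.0, -4.4, -4.0]
finger_gap: 0.271
gripper_force: 79.3
```

```bash
python3 st.py
```

```text
t 25.45 tcp [ 0.5475 -0.1059  0.0695] yaw 5.51 tilt [ 0.0002 -0.0005] lat y(mm) -33.96 foot mm 3.0 F [-0.04 -4.41 -3.96] M [-0.76 -0.04  0.1 ]
```

>>> move_arm(
  targets=[
    {"dx": 0,"dy": -0.01,"dz": 0,"rx": 0,"ry": 0,"rz": 0},
    {"dx": 0,"dy": -0.01,"dz": 0,"rx": 0,"ry": 0,"rz": 0},
    {"dx": 0,"dy": -0.008,"dz": 0,"rx": 0,"ry": 0,"rz": 0},
    {"dx": 0,"dy": 0,"dz": 0,"rx": 0,"ry": 0,"rz": 0},
    {"dx": 0,"dy": 0,"dz": 0,"rx": 0,"ry": 0,"rz": 0},
    {"dx": 0,"dy": 0,"dz": 0,"rx": 0,"ry": 0,"rz": 0},
    {"dx": 0,"dy": 0,"dz": 0,"rx": 0,"ry": 0,"rz": 0},
    {"dx": 0,"dy": 0,"dz": 0,"rx": 0,"ry": 0,"rz": 0},
    {"dx": 0,"dy": 0,"dz": 0,"rx": 0,"ry": 0,"rz": 0},
    {"dx": 0,"dy": 0,"dz": 0,"rx": 0,"ry": 0,"rz": 0},
  ],
)

```text
t: 26.7
tcp_pos: [0.5479, -0.1068, 0.0698]
tool_rot: [-0.048, 0.999, 0.0, -0.0]
force: [-0.4, 0.1, -1.5]
finger_gap: 0.273
gripper_force: 79.8
```

```bash
python3 st.py
```

```text
t 26.7 tcp [ 0.5479 -0.1068  0.0698] yaw 5.51 tilt [ 0. -0.] lat y(mm) -34.91 foot mm 3.3 F [-0.43  0.1  -1.49] M [-0.04 -0.02  0.02]
```

>>> move_arm(
  targets=[
    {"dx": 0,"dy": 0,"dz": 0.2,"rx": 0,"ry": 0,"rz": 0},
    {"dx": 0,"dy": 0,"dz": 0.5,"rx": 0,"ry": 0,"rz": 0},
    {"dx": 0,"dy": 0,"dz": 0.7,"rx": 0,"ry": 0,"rz": 0},
    {"dx": 0,"dy": 0,"dz": 0.7,"rx": 0,"ry": 0,"rz": 0},
    {"dx": 0,"dy": 0,"dz": 0.5,"rx": 0,"ry": 0,"rz": 0},
    {"dx": -0.06,"dy": 0.6,"dz": 0,"rx": 0,"ry": 0,"rz": 0},
    {"dx": -0.06,"dy": 0.7,"dz": 0,"rx": 0,"ry": 0,"rz": 0},
    {"dx": -0.06,"dy": 0.7,"dz": 0,"rx": 0,"ry": 0,"rz": 0},
    {"dx": -0.06,"dy": 0.48,"dz": 0,"rx": 0,"ry": 0,"rz": 0},
    {"dx": 0,"dy": 0,"dz": 0,"rx": 0,"ry": 0,"rz": 0},
  ],
)

```text
t: 27.95
tcp_pos: [0.5414, -0.0434, 0.1344]
tool_rot: [-0.049, 0.999, 0.0, -0.001]
force: [0.1, -0.3, -1.6]
finger_gap: 0.271
gripper_force: 80.0
```

```bash
python3 st.py;sed -i 's/:.0f}{/:.1f}{/; s/\.146,\.0005/.146,.00025/;s/(1,7),1.2/(1,13),2/;s/)>7\]/)>4]/' edges.py; python3 -c "
from h import *
snap('wrist','w6.png')"; python3 edges.py 5.5 .545 -.072 w6.png|tail -9;echo; python3 edges.py 5.5 .545 -.072 w5.png|tail -9 | head -3
```

```text
t 27.95 tcp [ 0.5414 -0.0434  0.1344] yaw 5.64 tilt [ 0.0002 -0.0006] lat y(mm) 28.85 foot mm 67.9 F [ 0.15 -0.31 -1.58] M [-0.07 -0.04  0.02]
-0.06 ['-137.5+', '-107.7-', '-95.5+', '-85.5-', '-83.0-', '-66.5+', '-47.2-', '-41.7-', '-34.0-', '-5.7+', '13.8-', '33.8+', '43.3-', '45.0+', '64.3-', '105.0-', '113.0+', '142.5-']
-0.045 ['-137.7+', '-119.2+', '-107.7-', '-94.7+', '-85.2-', '-66.5+', '-47.2-', '-41.7-', '-5.7+', '14.5-', '32.5+', '43.3-', '45.0+', '64.3-', '101.0+', '104.8-', '113.0+', '142.5-']
-0.03 ['-137.5+', '-108.0-', '-95.0+', '-85.5-', '-66.5+', '-47.0-', '-43.2-', '-6.0+', '13.5-', '33.3+', '43.3-', '44.8+', '64.3-', '104.8-', '113.0+', '142.3-']
-0.015 ['-137.7+', '-108.0-', '-95.0+', '-85.5-', '-66.7+', '-47.2-', '-6.0+', '65.5-', '104.8-', '113.0+', '142.3-']
0 ['-141.0-', '-137.7+', '-108.2-', '-101.5+', '-95.2+', '-85.5-', '-66.7+', '-47.5-', '-6.0+', '11.5+', '67.3-', '104.8-', '112.8+', '142.3-']
0.015 ['-142.0-', '-137.7+', '-127.7+', '-125.2+', '-107.7-', '-95.2+', '-85.5-', '-84.2-', '-66.7+', '-47.2-', '-43.7-', '-42.0+', '-35.2-', '-8.5+', '11.0+', '12.
[... 483 characters left out ...]
8.2-', '-95.2-', '-67.0+', '-47.5-', '-42.0-', '-19.5-', '-8.0+', '2.5-', '6.5+', '53.0-', '57.3+', '67.5-', '79.0+', '112.8+', '142.0-']

-0.06 ['-137.5+', '-107.7-', '-100.5+', '-96.5-', '-94.2-', '-68.7+', '-66.7+', '-46.7-', '-26.2+', '-15.0-', '-12.7+', '6.5-', '20.0+', '38.0-', '44.3+', '63.8-', '97.5-', '113.3+']
-0.045 ['-137.2+', '-107.7-', '-100.2+', '-96.7-', '-67.0+', '-46.5-', '-25.7+', '-15.0-', '-12.7+', '6.5-', '18.8+', '38.0-', '44.3+', '63.5-', '97.5-', '113.3+', '142.5-']
-0.03 ['-137.5+', '-107.7-', '-102.7-', '-101.5+', '-100.2-', '-96.5-', '-67.0+', '-48.0-', '-46.5+', '-22.0+', '-15.0-', '-12.7+', '6.5-', '19.3+', '38.0-', '44.3+', '63.8-', '97.5-', '113.0+', '142.3-']
```

Gap 1 is about 40.1 mm, but gap 2 came out about 1 mm wide. I'll enter gap 3, find slat2 with the flat face, and ease it back gently if contact confirms this.

>>> move_arm(
  targets=[
    {"dx": 0,"dy": -0.03,"dz": -0.25,"rx": 0,"ry": 0,"rz": 0},
    {"dx": 0,"dy": 0,"dz": -0.25,"rx": 0,"ry": 0,"rz": 0},
    {"dx": 0,"dy": 0,"dz": -0.15,"rx": 0,"ry": 0,"rz": 0},
    {"dx": 0,"dy": 0,"dz": -0.1,"rx": 0,"ry": 0,"rz": 0},
    {"dx": 0,"dy": 0,"dz": -0.1,"rx": 0,"ry": 0,"rz": 0},
    {"dx": 0,"dy": 0,"dz": -0.05,"rx": 0,"ry": 0,"rz": 0},
    {"dx": 0,"dy": 0,"dz": 0,"rx": 0,"ry": 0,"rz": 0},
    {"dx": 0,"dy": 0,"dz": 0,"rx": 0,"ry": 0,"rz": 0},
    {"dx": 0,"dy": 0,"dz": 0,"rx": 0,"ry": 0,"rz": 0},
    {"dx": 0,"dy": 0,"dz": 0,"rx": 0,"ry": 0,"rz": 0},
  ],
)

```text
t: 29.25
tcp_pos: [0.5419, -0.0455, 0.1124]
tool_rot: [-0.048, 0.999, -0.0, 0.0]
force: [0.5, -0.9, -1.8]
finger_gap: 0.271
gripper_force: 79.9
```

```bash
python3 st.py
```

```text
t 29.25 tcp [ 0.5419 -0.0455  0.1124] yaw 5.51 tilt [-0.      0.0001] lat y(mm) 26.66 foot mm 45.9 F [ 0.5  -0.93 -1.79] M [-0.01 -0.03  0.04]
```

No contact yet at 26.66. I'll creep 0.8 mm.

>>> move_arm(
  targets=[
    {"dx": 0,"dy": -0.01,"dz": 0,"rx": 0,"ry": 0,"rz": 0},
    {"dx": 0,"dy": -0.01,"dz": 0,"rx": 0,"ry": 0,"rz": 0},
    {"dx": 0,"dy": -0.01,"dz": 0,"rx": 0,"ry": 0,"rz": 0},
    {"dx": 0,"dy": 0,"dz": 0,"rx": 0,"ry": 0,"rz": 0},
    {"dx": 0,"dy": 0,"dz": 0,"rx": 0,"ry": 0,"rz": 0},
    {"dx": 0,"dy": 0,"dz": 0,"rx": 0,"ry": 0,"rz": 0},
    {"dx": 0,"dy": 0,"dz": 0,"rx": 0,"ry": 0,"rz": 0},
    {"dx": 0,"dy": 0,"dz": 0,"rx": 0,"ry": 0,"rz": 0},
    {"dx": 0,"dy": 0,"dz": 0,"rx": 0,"ry": 0,"rz": 0},
    {"dx": 0,"dy": 0,"dz": 0,"rx": 0,"ry": 0,"rz": 0},
  ],
)

```text
t: 30.5
tcp_pos: [0.5419, -0.0461, 0.1123]
tool_rot: [-0.048, 0.999, 0.0, -0.0]
force: [0.7, 3.0, -0.6]
finger_gap: 0.269
gripper_force: 80.1
```

```bash
python3 st.py
```

```text
t 30.5 tcp [ 0.5419 -0.0461  0.1123] yaw 5.51 tilt [ 0.0002 -0.    ] lat y(mm) 26.09 foot mm 45.8 F [ 0.74  3.01 -0.63] M [ 0.82 -0.07  0.08]
```

Contact at about 26.2 against an ideal 25.1 confirms gap 2 is about 1.1 mm wide. I'll ease slat2 back 1.1 mm.

>>> move_arm(
  targets=[
    {"dx": 0,"dy": -0.01,"dz": 0,"rx": 0,"ry": 0,"rz": 0},
    {"dx": 0,"dy": -0.01,"dz": 0,"rx": 0,"ry": 0,"rz": 0},
    {"dx": 0,"dy": -0.01,"dz": 0,"rx": 0,"ry": 0,"rz": 0},
    {"dx": 0,"dy": -0.01,"dz": 0,"rx": 0,"ry": 0,"rz": 0},
    {"dx": 0,"dy": 0,"dz": 0,"rx": 0,"ry": 0,"rz": 0},
    {"dx": 0,"dy": 0,"dz": 0,"rx": 0,"ry": 0,"rz": 0},
    {"dx": 0,"dy": 0,"dz": 0,"rx": 0,"ry": 0,"rz": 0},
    {"dx": 0,"dy": 0,"dz": 0,"rx": 0,"ry": 0,"rz": 0},
    {"dx": 0,"dy": 0,"dz": 0,"rx": 0,"ry": 0,"rz": 0},
    {"dx": 0,"dy": 0,"dz": 0,"rx": 0,"ry": 0,"rz": 0},
  ],
)

```text
t: 31.75
tcp_pos: [0.5419, -0.0473, 0.1123]
tool_rot: [-0.048, 0.999, -0.0, 0.0]
force: [0.9, 4.7, -0.2]
finger_gap: 0.267
gripper_force: 80.1
```

```bash
python3 st.py
```

```text
t 31.75 tcp [ 0.5419 -0.0473  0.1123] yaw 5.51 tilt [-0.  0.] lat y(mm) 24.89 foot mm 45.8 F [ 0.86  4.66 -0.2 ] M [ 1.   -0.18  0.09]
```

>>> move_arm(
  targets=[
    {"dx": 0,"dy": 0.01,"dz": 0,"rx": 0,"ry": 0,"rz": 0},
    {"dx": 0,"dy": 0,"dz": -0.1,"rx": 0,"ry": 0,"rz": 0},
    {"dx": 0,"dy": 0,"dz": -0.1,"rx": 0,"ry": 0,"rz": 0},
    {"dx": 0,"dy": 0,"dz": -0.1,"rx": 0,"ry": 0,"rz": 0},
    {"dx": 0,"dy": 0,"dz": -0.08,"rx": 0,"ry": 0,"rz": 0},
    {"dx": 0,"dy": 0,"dz": -0.04,"rx": 0,"ry": 0,"rz": 0},
    {"dx": 0,"dy": 0,"dz": -0.04,"rx": 0,"ry": 0,"rz": 0},
    {"dx": 0,"dy": 0,"dz": -0.04,"rx": 0,"ry": 0,"rz": 0},
    {"dx": 0,"dy": 0,"dz": -0.04,"rx": 0,"ry": 0,"rz": 0},
    {"dx": 0,"dy": 0,"dz": -0.04,"rx": 0,"ry": 0,"rz": 0},
  ],
)

```text
t: 33.0
tcp_pos: [0.5426, -0.0479, 0.0985]
tool_rot: [-0.048, 0.999, -0.001, 0.001]
force: [-0.9, 1.4, 5.7]
finger_gap: 0.273
gripper_force: 80.6
```

```bash
python3 st.py
```

```text
t 33.0 tcp [ 0.5426 -0.0479  0.0985] yaw 5.54 tilt [-0.0008  0.0008] lat y(mm) 24.25 foot mm 32.0 F [-0.88  1.41  5.68] M [0.44 0.19 0.04]
```

>>> move_arm(
  targets=[
    {"dx": 0,"dy": 0,"dz": 0,"rx": 0,"ry": 0,"rz": 0},
    {"dx": 0,"dy": 0,"dz": 0,"rx": 0,"ry": 0,"rz": 0},
    {"dx": 0,"dy": 0,"dz": 0,"rx": 0,"ry": 0,"rz": 0},
    {"dx": 0,"dy": 0,"dz": 0,"rx": 0,"ry": 0,"rz": 0},
    {"dx": 0,"dy": 0,"dz": 0,"rx": 0,"ry": 0,"rz": 0},
    {"dx": 0,"dy": 0,"dz": 0,"rx": 0,"ry": 0,"rz": 0},
    {"dx": 0,"dy": 0,"dz": 0,"rx": 0,"ry": 0,"rz": 0},
    {"dx": 0,"dy": 0,"dz": 0,"rx": 0,"ry": 0,"rz": 0},
    {"dx": 0,"dy": 0,"dz": 0,"rx": 0,"ry": 0,"rz": 0},
    {"dx": 0,"dy": 0,"dz": 0,"rx": 0,"ry": 0,"rz": 0},
  ],
)

```text
t: 34.25
tcp_pos: [0.5426, -0.0479, 0.0984]
tool_rot: [-0.048, 0.999, -0.001, 0.001]
force: [-1.1, 1.2, 6.4]
finger_gap: 0.273
gripper_force: 80.8
```

```bash
python3 st.py
```

```text
t 34.25 tcp [ 0.5426 -0.0479  0.0984] yaw 5.54 tilt [-0.0008  0.0007] lat y(mm) 24.25 foot mm 31.9 F [-1.1   1.21  6.41] M [0.25 0.09 0.09]
```

```bash
python3 -c "
from h import *
snap('wrist','w7.png')"; python3 edges.py 5.5 .545 -.072 w7.png|tail -9; python3 st.py
```

```text
-0.06 ['-107.7-', '-93.2+', '-82.0-', '-80.2-', '-66.5+', '-47.0-', '-41.0-', '-34.2-', '-7.7+', '11.8-', '12.8-', '34.8+', '45.3-', '47.5+', '66.8-', '97.5+', '103.0-', '113.0+', '142.5-']
-0.045 ['-137.7+', '-108.0-', '-99.0+', '-93.2+', '-82.2-', '-66.2+', '-47.0-', '-41.2-', '-38.2-', '-7.7+', '12.3-', '33.3+', '45.3-', '47.5+', '66.8-', '103.0-', '113.0+', '142.3-']
-0.03 ['-137.7+', '-108.0-', '-93.2+', '-82.2-', '-66.5+', '-47.0-', '-42.0-', '-8.0+', '41.5+', '47.8+', '66.8-', '103.0-', '113.0+', '142.5-']
-0.015 ['-137.7+', '-108.2-', '-93.2+', '-82.7+', '-80.7-', '-66.5+', '-47.2-', '-8.0+', '9.8+', '66.8-', '103.0-', '112.8+', '142.3-']
0 ['-108.2-', '-95.2+', '-93.5+', '-82.5-', '-80.0-', '-66.7+', '-47.5-', '-41.2+', '-38.5-', '-8.0+', '9.5+', '10.5-', '38.5+', '66.5-', '97.3+', '103.0-', '112.8+', '142.3-']
0.015 ['-108.2-', '-103.2+', '-93.5+', '-82.0-', '-66.7+', '-47.0-', '-36.0-', '-8.2+', '-0.2-', '6.5-', '8.0+', '41.8-', '43.3+', '50.0+', '56.0-', '66.8-', '102.8-', '112.8+', '142.3-']
0.03 ['-137.5+', '-108.0-', '-93.5+', '-82.5-', '-80.7-', '-66.7+', '-47.2-', '-35.2-', '-13.2-', '-4.5+', '3.5-', '5.3+', '44.5-', '46.3+', '54.3-', '63.0+', '66.5-', '97.0+', '102.8-', '112.8+', '142.3-']
0.045 ['-137.7+', '-108.0-', '-93.5+', '-89.7-', '-82.5-', '-66.7+', '-47.2-', '-41.2-', '-22.0-', '-0.7+', '1.8-', '5.5+', '44.5-', '48.0+', '50.8-', '72.0+', '102.5-', '112.8+', '142.3-']
0.06 ['-137.7+', '-108.2-', '-96.0-', '-70.5-', '5.5+', '44.5-', '120.5+', '142.0-']
t 34.3 tcp [ 0.5426 -0.0478  0.0984] yaw 5.54 tilt [-0.0008  0.0007] lat y(mm) 24.28 foot mm 31.9 F [-0.46  0.1   5.36] M [0.18 0.19 0.13]
```

Slat2 is now about 0.85 mm short, because the arm leans −y under the pressing load. I'll back out and reset gap 2 properly, then do gap 3.

>>> move_arm(
  targets=[
    {"dx": 0,"dy": 0.015,"dz": 0.3,"rx": 0,"ry": 0,"rz": 0},
    {"dx": 0,"dy": 0,"dz": 0.6,"rx": 0,"ry": 0,"rz": 0},
    {"dx": 0,"dy": 0,"dz": 0.6,"rx": 0,"ry": 0,"rz": 0},
    {"dx": 0.06,"dy": -0.6,"dz": 0,"rx": 0,"ry": 0,"rz": 0},
    {"dx": 0.06,"dy": -0.7,"dz": 0,"rx": 0,"ry": 0,"rz": 0},
    {"dx": 0.06,"dy": -0.7,"dz": 0,"rx": 0,"ry": 0,"rz": 0},
    {"dx": 0.05,"dy": -0.375,"dz": 0,"rx": 0,"ry": 0,"rz": 0},
    {"dx": 0,"dy": 0,"dz": -0.2,"rx": 0,"ry": 0,"rz": 0},
    {"dx": 0,"dy": 0,"dz": -0.3,"rx": 0,"ry": 0,"rz": 0},
    {"dx": 0,"dy": 0,"dz": 0,"rx": 0,"ry": 0,"rz": 0},
  ],
)

```text
t: 35.55
tcp_pos: [0.5467, -0.1051, 0.1218]
tool_rot: [-0.048, 0.999, 0.001, -0.001]
force: [0.2, 0.4, -1.9]
finger_gap: 0.268
gripper_force: 79.7
```

```bash
python3 st.py
```

```text
t 35.55 tcp [ 0.5467 -0.1051  0.1218] yaw 5.55 tilt [ 0.0006 -0.0012] lat y(mm) -33.15 foot mm 55.3 F [ 0.24  0.35 -1.87] M [ 0.02 -0.01 -0.06]
```

>>> move_arm(
  targets=[
    {"dx": 0,"dy": 0,"dz": -0.2,"rx": 0,"ry": 0,"rz": 0},
    {"dx": 0,"dy": 0,"dz": -0.25,"rx": 0,"ry": 0,"rz": 0},
    {"dx": 0,"dy": 0,"dz": -0.25,"rx": 0,"ry": 0,"rz": 0},
    {"dx": 0,"dy": 0,"dz": -0.2,"rx": 0,"ry": 0,"rz": 0},
    {"dx": 0,"dy": 0,"dz": -0.1,"rx": 0,"ry": 0,"rz": 0},
    {"dx": 0,"dy": 0,"dz": 0,"rx": 0,"ry": 0,"rz": 0},
    {"dx": 0,"dy": 0,"dz": 0,"rx": 0,"ry": 0,"rz": 0},
    {"dx": 0,"dy": 0,"dz": 0,"rx": 0,"ry": 0,"rz": 0},
    {"dx": 0,"dy": 0,"dz": 0,"rx": 0,"ry": 0,"rz": 0},
    {"dx": 0,"dy": 0,"dz": 0,"rx": 0,"ry": 0,"rz": 0},
  ],
)

```text
t: 36.8
tcp_pos: [0.5477, -0.1061, 0.0979]
tool_rot: [-0.048, 0.999, -0.0, 0.0]
force: [-0.1, 0.2, -1.8]
finger_gap: 0.269
gripper_force: 79.7
```

```bash
python3 st.py
```

```text
t 36.8 tcp [ 0.5477 -0.1061  0.0979] yaw 5.51 tilt [-0.      0.0001] lat y(mm) -34.16 foot mm 31.4 F [-0.12  0.24 -1.83] M [ 0.01 -0.02  0.03]
```

>>> move_arm(
  targets=[
    {"dx": 0,"dy": 0,"dz": -0.1,"rx": 0,"ry": 0,"rz": 0},
    {"dx": 0,"dy": 0,"dz": -0.1,"rx": 0,"ry": 0,"rz": 0},
    {"dx": 0,"dy": 0,"dz": -0.06,"rx": 0,"ry": 0,"rz": 0},
    {"dx": 0,"dy": 0,"dz": -0.05,"rx": 0,"ry": 0,"rz": 0},
    {"dx": 0,"dy": -0.01,"dz": -0.05,"rx": 0,"ry": 0,"rz": 0},
    {"dx": 0,"dy": -0.01,"dz": -0.05,"rx": 0,"ry": 0,"rz": 0},
    {"dx": 0,"dy": -0.01,"dz": -0.05,"rx": 0,"ry": 0,"rz": 0},
    {"dx": 0,"dy": 0,"dz": 0,"rx": 0,"ry": 0,"rz": 0},
    {"dx": 0,"dy": 0,"dz": 0,"rx": 0,"ry": 0,"rz": 0},
    {"dx": 0,"dy": 0,"dz": 0,"rx": 0,"ry": 0,"rz": 0},
  ],
)

```text
t: 38.05
tcp_pos: [0.5482, -0.1069, 0.0864]
tool_rot: [-0.048, 0.999, -0.0, 0.001]
force: [2.1, -1.5, 1.6]
finger_gap: 0.273
gripper_force: 80.3
```

```bash
python3 st.py
```

```text
t 38.05 tcp [ 0.5482 -0.1069  0.0864] yaw 5.51 tilt [-0.0002  0.0006] lat y(mm) -35.06 foot mm 19.9 F [ 2.15 -1.52  1.63] M [-0.08 -0.32  0.11]
```

>>> move_arm(
  targets=[
    {"dx": 0,"dy": 0,"dz": -0.1,"rx": 0,"ry": 0,"rz": 0},
    {"dx": 0,"dy": 0,"dz": -0.12,"rx": 0,"ry": 0,"rz": 0},
    {"dx": 0,"dy": 0,"dz": -0.12,"rx": 0,"ry": 0,"rz": 0},
    {"dx": 0,"dy": 0,"dz": -0.12,"rx": 0,"ry": 0,"rz": 0},
    {"dx": 0,"dy": 0,"dz": -0.12,"rx": 0,"ry": 0,"rz": 0},
    {"dx": 0,"dy": 0,"dz": -0.08,"rx": 0,"ry": 0,"rz": 0},
    {"dx": 0,"dy": 0,"dz": 0,"rx": 0,"ry": 0,"rz": 0},
    {"dx": 0,"dy": 0,"dz": 0,"rx": 0,"ry": 0,"rz": 0},
    {"dx": 0,"dy": 0,"dz": 0,"rx": 0,"ry": 0,"rz": 0},
    {"dx": 0,"dy": 0,"dz": 0,"rx": 0,"ry": 0,"rz": 0},
  ],
)

```text
t: 39.3
tcp_pos: [0.5475, -0.1068, 0.0695]
tool_rot: [-0.048, 0.999, 0.0, -0.0]
force: [0.4, -4.4, -3.8]
finger_gap: 0.271
gripper_force: 79.3
```

```bash
python3 st.py
```

```text
t 39.3 tcp [ 0.5475 -0.1068  0.0695] yaw 5.52 tilt [ 0.     -0.0002] lat y(mm) -34.87 foot mm 3.0 F [ 0.41 -4.42 -3.76] M [-0.98 -0.16  0.09]
```

>>> move_arm(
  targets=[
    {"dx": 0,"dy": 0,"dz": 0.2,"rx": 0,"ry": 0,"rz": 0},
    {"dx": 0,"dy": 0,"dz": 0.6,"rx": 0,"ry": 0,"rz": 0},
    {"dx": 0,"dy": 0,"dz": 0.8,"rx": 0,"ry": 0,"rz": 0},
    {"dx": 0,"dy": 0,"dz": 0.8,"rx": 0,"ry": 0,"rz": 0},
    {"dx": 0,"dy": 0,"dz": 0.2,"rx": 0,"ry": 0,"rz": 0},
    {"dx": -0.06,"dy": 0.6,"dz": 0,"rx": 0,"ry": 0,"rz": 0},
    {"dx": -0.06,"dy": 0.7,"dz": 0,"rx": 0,"ry": 0,"rz": 0},
    {"dx": -0.06,"dy": 0.7,"dz": 0,"rx": 0,"ry": 0,"rz": 0},
    {"dx": -0.054,"dy": 0.425,"dz": 0,"rx": 0,"ry": 0,"rz": 0},
    {"dx": 0,"dy": 0,"dz": -0.2,"rx": 0,"ry": 0,"rz": 0},
  ],
)

```text
t: 40.55
tcp_pos: [0.5418, -0.045, 0.1297]
tool_rot: [-0.049, 0.999, -0.0, 0.0]
force: [0.1, -0.7, -2.1]
finger_gap: 0.271
gripper_force: 80.0
```

>>> move_arm(
  targets=[
    {"dx": 0,"dy": 0,"dz": -0.2,"rx": 0,"ry": 0,"rz": 0},
    {"dx": 0,"dy": 0,"dz": -0.2,"rx": 0,"ry": 0,"rz": 0},
    {"dx": 0,"dy": 0,"dz": -0.2,"rx": 0,"ry": 0,"rz": 0},
    {"dx": 0,"dy": 0,"dz": -0.15,"rx": 0,"ry": 0,"rz": 0},
    {"dx": 0,"dy": 0,"dz": -0.15,"rx": 0,"ry": 0,"rz": 0},
    {"dx": 0,"dy": 0,"dz": -0.1,"rx": 0,"ry": 0,"rz": 0},
    {"dx": 0,"dy": 0,"dz": 0,"rx": 0,"ry": 0,"rz": 0},
    {"dx": 0,"dy": 0,"dz": 0,"rx": 0,"ry": 0,"rz": 0},
    {"dx": 0,"dy": 0,"dz": 0,"rx": 0,"ry": 0,"rz": 0},
    {"dx": 0,"dy": 0,"dz": 0,"rx": 0,"ry": 0,"rz": 0},
  ],
)

```text
t: 41.8
tcp_pos: [0.5419, -0.0461, 0.1049]
tool_rot: [-0.048, 0.999, -0.0, 0.0]
force: [0.4, -0.7, -2.3]
finger_gap: 0.267
gripper_force: 79.8
```

```bash
python3 st.py
```

```text
t 41.8 tcp [ 0.5419 -0.0461  0.1049] yaw 5.51 tilt [-0.      0.0001] lat y(mm) 26.03 foot mm 38.4 F [ 0.35 -0.69 -2.26] M [ 0.09 -0.01  0.01]
```

>>> move_arm(
  targets=[
    {"dx": 0,"dy": -0.01,"dz": -0.12,"rx": 0,"ry": 0,"rz": 0},
    {"dx": 0,"dy": -0.005,"dz": -0.12,"rx": 0,"ry": 0,"rz": 0},
    {"dx": 0,"dy": 0.005,"dz": -0.05,"rx": 0,"ry": 0,"rz": 0},
    {"dx": 0,"dy": 0.005,"dz": -0.05,"rx": 0,"ry": 0,"rz": 0},
    {"dx": 0,"dy": 0.005,"dz": -0.05,"rx": 0,"ry": 0,"rz": 0},
    {"dx": 0,"dy": 0,"dz": -0.05,"rx": 0,"ry": 0,"rz": 0},
    {"dx": 0,"dy": 0,"dz": -0.05,"rx": 0,"ry": 0,"rz": 0},
    {"dx": 0,"dy": 0,"dz": -0.05,"rx": 0,"ry": 0,"rz": 0},
    {"dx": 0,"dy": 0,"dz": 0,"rx": 0,"ry": 0,"rz": 0},
    {"dx": 0,"dy": 0,"dz": 0,"rx": 0,"ry": 0,"rz": 0},
  ],
)

```text
t: 43.05
tcp_pos: [0.5421, -0.0464, 0.0911]
tool_rot: [-0.048, 0.999, -0.0, 0.0]
force: [1.1, -2.8, 0.5]
finger_gap: 0.268
gripper_force: 80.1
```

```bash
python3 st.py
```

```text
t 43.05 tcp [ 0.5421 -0.0464  0.0911] yaw 5.51 tilt [-0.0002  0.0003] lat y(mm) 25.72 foot mm 24.6 F [ 1.11 -2.78  0.47] M [-0.53 -0.27  0.02]
```

>>> move_arm(
  targets=[
    {"dx": 0,"dy": -0.012,"dz": 0,"rx": 0,"ry": 0,"rz": 0},
    {"dx": 0,"dy": -0.012,"dz": 0,"rx": 0,"ry": 0,"rz": 0},
    {"dx": 0,"dy": 0,"dz": -0.05,"rx": 0,"ry": 0,"rz": 0},
    {"dx": 0,"dy": 0,"dz": -0.05,"rx": 0,"ry": 0,"rz": 0},
    {"dx": 0,"dy": -0.004,"dz": -0.05,"rx": 0,"ry": 0,"rz": 0},
    {"dx": 0,"dy": -0.005,"dz": -0.04,"rx": 0,"ry": 0,"rz": 0},
    {"dx": 0,"dy": -0.004,"dz": -0.04,"rx": 0,"ry": 0,"rz": 0},
    {"dx": 0,"dy": 0,"dz": 0,"rx": 0,"ry": 0,"rz": 0},
    {"dx": 0,"dy": 0,"dz": 0,"rx": 0,"ry": 0,"rz": 0},
    {"dx": 0,"dy": 0,"dz": 0,"rx": 0,"ry": 0,"rz": 0},
  ],
)

```text
t: 44.3
tcp_pos: [0.5411, -0.0468, 0.0851]
tool_rot: [-0.048, 0.999, 0.0, -0.001]
force: [0.1, -0.4, -4.1]
finger_gap: 0.272
gripper_force: 80.0
```

```bash
python3 st.py
```

```text
t 44.3 tcp [ 0.5411 -0.0468  0.0851] yaw 5.51 tilt [ 0.0004 -0.0008] lat y(mm) 25.5 foot mm 18.6 F [ 0.11 -0.38 -4.08] M [ 0.1  -0.03  0.12]
```

>>> move_arm(
  targets=[
    {"dx": 0,"dy": 0,"dz": -0.1,"rx": 0,"ry": 0,"rz": 0},
    {"dx": 0,"dy": 0,"dz": -0.12,"rx": 0,"ry": 0,"rz": 0},
    {"dx": 0,"dy": 0,"dz": -0.12,"rx": 0,"ry": 0,"rz": 0},
    {"dx": 0,"dy": 0,"dz": -0.12,"rx": 0,"ry": 0,"rz": 0},
    {"dx": 0,"dy": 0,"dz": -0.1,"rx": 0,"ry": 0,"rz": 0},
    {"dx": 0,"dy": 0,"dz": -0.06,"rx": 0,"ry": 0,"rz": 0},
    {"dx": 0,"dy": 0,"dz": 0,"rx": 0,"ry": 0,"rz": 0},
    {"dx": 0,"dy": 0,"dz": 0,"rx": 0,"ry": 0,"rz": 0},
    {"dx": 0,"dy": 0,"dz": 0,"rx": 0,"ry": 0,"rz": 0},
    {"dx": 0,"dy": 0,"dz": 0,"rx": 0,"ry": 0,"rz": 0},
  ],
)

```text
t: 45.55
tcp_pos: [0.5417, -0.0469, 0.0698]
tool_rot: [-0.048, 0.999, 0.0, -0.0]
force: [2.2, 4.5, -4.4]
finger_gap: 0.269
gripper_force: 79.6
```

```bash
python3 st.py
```

```text
t 45.55 tcp [ 0.5417 -0.0469  0.0698] yaw 5.5 tilt [ 0.0002 -0.0002] lat y(mm) 25.33 foot mm 3.3 F [ 2.18  4.54 -4.4 ] M [ 0.88 -0.21  0.11]
```

>>> move_arm(
  targets=[
    {"dx": 0,"dy": 0.008,"dz": 0,"rx": 0,"ry": 0,"rz": 0},
    {"dx": 0,"dy": 0,"dz": 0.2,"rx": 0,"ry": 0,"rz": 0},
    {"dx": 0,"dy": 0,"dz": 0.6,"rx": 0,"ry": 0,"rz": 0},
    {"dx": 0,"dy": 0,"dz": 0.8,"rx": 0,"ry": 0,"rz": 0},
    {"dx": 0,"dy": 0,"dz": 0.8,"rx": 0,"ry": 0,"rz": 0},
    {"dx": 0,"dy": 0,"dz": 0.8,"rx": 0,"ry": 0,"rz": 0},
    {"dx": 0,"dy": 0.7,"dz": 0.4,"rx": 0,"ry": 0,"rz": 0},
    {"dx": 0.08,"dy": 0.9,"dz": 0,"rx": 0,"ry": 0,"rz": 0},
    {"dx": 0.08,"dy": 0.9,"dz": 0,"rx": 0,"ry": 0,"rz": 0},
    {"dx": 0.08,"dy": 0.9,"dz": 0,"rx": 0,"ry": 0,"rz": 0},
  ],
)

```text
t: 46.8
tcp_pos: [0.5476, 0.0394, 0.1607]
tool_rot: [-0.048, 0.999, -0.0, 0.0]
force: [-0.0, -0.0, -2.2]
finger_gap: 0.269
gripper_force: 79.8
```

>>> move_arm(
  targets=[
    {"dx": 0.08,"dy": 0.9,"dz": 0,"rx": 0,"ry": 0,"rz": 0},
    {"dx": 0,"dy": 0.9,"dz": 0,"rx": 0,"ry": 0,"rz": 0},
    {"dx": 0,"dy": 0.9,"dz": 0,"rx": 0,"ry": 0,"rz": 0},
    {"dx": 0,"dy": 0.9,"dz": 0,"rx": 0,"ry": 0,"rz": 0},
    {"dx": 0,"dy": 0.9,"dz": 0,"rx": 0,"ry": 0,"rz": 0},
    {"dx": 0,"dy": 0.4,"dz": 0,"rx": 0,"ry": 0,"rz": 0},
    {"dx": 0,"dy": 0,"dz": 0,"rx": 0,"ry": 0,"rz": 0},
    {"dx": 0,"dy": 0,"dz": 0,"rx": 0,"ry": 0,"rz": 0},
    {"dx": 0,"dy": 0,"dz": 0,"rx": 0,"ry": 0,"rz": 0},
    {"dx": 0,"dy": 0,"dz": 0,"rx": 0,"ry": 0,"rz": 0},
  ],
)

```text
t: 48.05
tcp_pos: [0.5499, 0.16, 0.1601]
tool_rot: [-0.048, 0.999, -0.0, -0.0]
force: [-0.2, -0.6, -2.3]
finger_gap: 0.271
gripper_force: 80.0
```

```bash
python3 st.py; python3 -c "
from h import *
im,m=snap('wrist','w8.png');cv2.imwrite('pics/w8v.png',im[:,:,::-1])
print(proj(m,[.55,.16,0]))"; python3 edges.py 5.5 .545 -.072 w8.png|tail -9
```

```text
t 48.05 tcp [0.5499 0.16   0.1601] yaw 5.46 tilt [-0.0001 -0.0001] lat y(mm) 230.46 foot mm 93.6 F [-0.25 -0.61 -2.32] M [ 0.05 -0.07 -0.01]
(np.float64(277.7664954935873), np.float64(191.3138552781522))
-0.06 ['28.0-', '48.0-', '54.5+', '74.3-', '84.3-', '96.3-', '112.5+', '142.3-']
-0.045 ['28.5-', '48.8-', '54.8+', '74.3-', '83.8-', '97.3-', '112.5+', '142.0-']
-0.03 ['54.5+', '74.3-', '84.0-', '95.5-', '112.5+', '142.3-']
-0.015 ['14.3-', '54.5+', '62.3+', '74.3-', '84.0-', '112.5+', '142.3-']
0 ['14.3-', '54.3+', '74.0-', '112.5+', '128.0+', '142.3-']
0.015 ['14.3-', '54.3+', '73.8-', '83.8+', '95.3-', '112.3+', '141.8-']
0.03 ['14.3-', '28.0+', '50.5-', '54.5+', '67.8+', '74.5-', '83.5-', '96.0-', '112.3+', '141.8-']
0.045 ['14.3-', '48.8-', '54.5+', '74.3-', '97.0-', '112.3+', '142.3-']
0.06 ['-5.5+', '14.3-', '27.8-', '54.3+', '74.0-', '83.8-', '112.5+', '142.0-']
```

View pics/w8v.png

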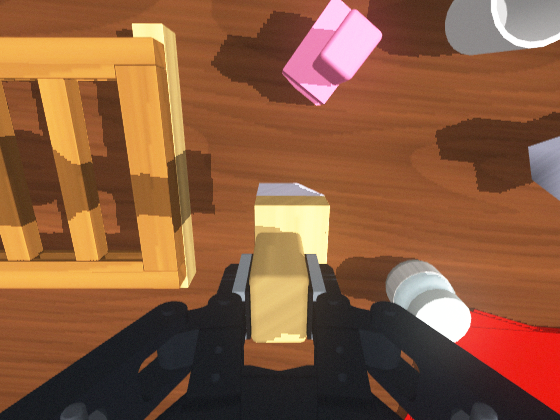

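The final picture shows slat3 set (gap 3 measures 40.1) and the spacer held over clear table at (278,191), with the pink block at (335,50) and the jar at (430,300) both well clear. Lowering now.

>>> move_arm(
  targets=[
    {"dx": 0,"dy": 0,"dz": -0.7,"rx": 0,"ry": 0,"rz": 0},
    {"dx": 0,"dy": 0,"dz": -0.8,"rx": 0,"ry": 0,"rz": 0},
    {"dx": 0,"dy": 0,"dz": -0.8,"rx": 0,"ry": 0,"rz": 0},
    {"dx": 0,"dy": 0,"dz": -0.7,"rx": 0,"ry": 0,"rz": 0},
    {"dx": 0,"dy": 0,"dz": -0.35,"rx": 0,"ry": 0,"rz": 0},
    {"dx": 0,"dy": 0,"dz": -0.2,"rx": 0,"ry": 0,"rz": 0},
    {"dx": 0,"dy": 0,"dz": -0.05,"rx": 0,"ry": 0,"rz": 0},
    {"dx": 0,"dy": 0,"dz": 0,"rx": 0,"ry": 0,"rz": 0},
    {"dx": 0,"dy": 0,"dz": 0,"rx": 0,"ry": 0,"rz": 0},
    {"dx": 0,"dy": 0,"dz": 0,"rx": 0,"ry": 0,"rz": 0},
  ],
)

```text
t: 49.35
tcp_pos: [0.55, 0.1607, 0.0704]
tool_rot: [-0.048, 0.999, 0.0, 0.0]
force: [0.7, -0.0, -2.1]
finger_gap: 0.27
gripper_force: 80.0
```

```bash
python3 st.py
```

```text
t 49.35 tcp [0.55   0.1607 0.0704] yaw 5.51 tilt [0.     0.0004] lat y(mm) 231.11 foot mm 3.9 F [ 0.74 -0.02 -2.11] M [ 0.01 -0.03 -0.02]
```

>>> move_arm(
  targets=[
    {"dx": 0,"dy": 0,"dz": -0.03,"rx": 0,"ry": 0,"rz": 0},
    {"dx": 0,"dy": 0,"dz": -0.03,"rx": 0,"ry": 0,"rz": 0},
    {"dx": 0,"dy": 0,"dz": -0.03,"rx": 0,"ry": 0,"rz": 0},
    {"dx": 0,"dy": 0,"dz": -0.03,"rx": 0,"ry": 0,"rz": 0},
    {"dx": 0,"dy": 0,"dz": -0.02,"rx": 0,"ry": 0,"rz": 0},
    {"dx": 0,"dy": 0,"dz": 0,"rx": 0,"ry": 0,"rz": 0},
    {"dx": 0,"dy": 0,"dz": 0,"rx": 0,"ry": 0,"rz": 0},
    {"dx": 0,"dy": 0,"dz": 0,"rx": 0,"ry": 0,"rz": 0},
    {"dx": 0,"dy": 0,"dz": 0,"rx": 0,"ry": 0,"rz": 0},
    {"dx": 0,"dy": 0,"dz": 0,"rx": 0,"ry": 0,"rz": 0},
  ],
)

```text
t: 50.6
tcp_pos: [0.5498, 0.1606, 0.0668]
tool_rot: [-0.048, 0.999, -0.0, 0.0]
force: [-0.5, -0.0, 3.6]
finger_gap: 0.266
gripper_force: 80.4
```

```bash
python3 st.py
```

```text
t 50.6 tcp [0.5498 0.1606 0.0668] yaw 5.51 tilt [-0.  0.] lat y(mm) 231.07 foot mm 0.3 F [-0.45 -0.04  3.56] M [-0.04  0.25  0.04]
```

>>> move_arm(
  targets=[
    {"dx": 0,"dy": 0,"dz": 0,"rx": 0,"ry": 0,"rz": 0},
    {"dx": 0,"dy": 0,"dz": 0,"rx": 0,"ry": 0,"rz": 0},
    {"dx": 0,"dy": 0,"dz": 0,"rx": 0,"ry": 0,"rz": 0},
    {"dx": 0,"dy": 0,"dz": 0,"rx": 0,"ry": 0,"rz": 0},
    {"dx": 0,"dy": 0,"dz": 0,"rx": 0,"ry": 0,"rz": 0},
    {"dx": 0,"dy": 0,"dz": 0.3,"rx": 0,"ry": 0,"rz": 0},
    {"dx": 0,"dy": 0,"dz": 0.5,"rx": 0,"ry": 0,"rz": 0},
    {"dx": 0,"dy": 0,"dz": 0.8,"rx": 0,"ry": 0,"rz": 0},
    {"dx": 0,"dy": 0,"dz": 0.8,"rx": 0,"ry": 0,"rz": 0},
    {"dx": 0,"dy": 0,"dz": 0.8,"rx": 0,"ry": 0,"rz": 0},
  ],
  claw=65,
)

```text
t: 51.85
tcp_pos: [0.55, 0.1607, 0.1483]
tool_rot: [-0.048, 0.999, 0.0, 0.001]
force: [0.2, 0.0, 1.6]
finger_gap: 0.65
gripper_force: 0.0
```

>>> move_arm(
  targets=[
    {"dx": 0,"dy": 0,"dz": 1,"rx": 0,"ry": 0,"rz": 0},
    {"dx": 0,"dy": -0.9,"dz": 1,"rx": 0,"ry": 0,"rz": 0},
    {"dx": 0,"dy": -0.9,"dz": 1,"rx": 0,"ry": 0,"rz": 0},
    {"dx": 0,"dy": -0.9,"dz": 0.5,"rx": 0,"ry": 0,"rz": 0},
    {"dx": 0,"dy": -0.9,"dz": 0.4,"rx": 0,"ry": 0,"rz": 0},
    {"dx": 0,"dy": -0.9,"dz": 0,"rx": 0,"ry": 0,"rz": 0},
    {"dx": 0,"dy": -0.9,"dz": 0,"rx": 0,"ry": 0,"rz": 0},
    {"dx": 0,"dy": 0,"dz": 0,"rx": 0,"ry": 0,"rz": 0},
    {"dx": 0,"dy": 0,"dz": 0,"rx": 0,"ry": 0,"rz": 0},
    {"dx": 0,"dy": 0,"dz": 0,"rx": 0,"ry": 0,"rz": 0},
  ],
)

```text
t: 53.1
tcp_pos: [0.5496, 0.0265, 0.2442]
tool_rot: [-0.049, 0.999, 0.0, 0.0]
force: [0.4, -0.4, -0.7]
finger_gap: 0.654
gripper_force: 0.0
```

```bash
python3 st.py; python3 -c "
from h import *
snap('wrist','w9.png')"; sed -i 's/a\[1\],.055\])/a[1],.054])/' edges.py; python3 edges.py 5.5 .545 -.072 w9.png|tail -9
python3 - <<'E'
from h import *
im,m=load('w9.png')
hsv=cv2.cvtColor(im,cv2.COLOR_RGB2HSV)
M=cv2.inRange(hsv,(22,50,200),(32,140,255));cs,_=cv2.findContours(M,0,2)
for c in sorted(cs,key=cv2.contourArea)[-3:]:
    r=cv2.minAreaRect(c);print(cv2.contourArea(c),r,onz(m,*r[0],.06).round(3))
print(proj(m,[.55,.16,.052]))
E
```

```text
t 53.1 tcp [0.5496 0.0265 0.2442] yaw 5.57 tilt [0.0001 0.    ] lat y(mm) 97.58 foot mm 177.7 F [ 0.36 -0.4  -0.7 ] M [-0.01 -0.   -0.06]
-0.06 ['-143.5-', '-138.0+', '-108.2-', '-95.2+', '-84.0-', '-82.0-', '-66.7+', '-47.5-', '-40.5-', '-31.5-', '-6.0+', '13.3-', '17.3-', '22.3-', '50.8+', '53.8+', '73.3-', '112.8+', '142.3-']
-0.045 ['-138.0+', '-108.2-', '-95.2+', '-84.5-', '-67.0+', '-47.5-', '-40.5-', '-30.2-', '-6.5+', '13.0-', '17.3-', '20.3-', '49.0+', '53.5+', '74.0-', '112.8+', '142.5-']
-0.03 ['-137.7+', '-108.2-', '-95.2+', '-85.0-', '-67.2+', '-47.5-', '-32.0-', '-6.5+', '13.0-', '21.3-', '50.5+', '53.5+', '74.0-', '113.0+', '142.0-']
-0.015 ['-138.2+', '-108.7-', '-104.7+', '-103.2-', '-95.0+', '-67.0+', '-45.2-', '-41.0+', '-30.5-', '-6.2+', '12.8-', '20.3-', '50.8+', '54.0+', '73.5-', '113.0+', '142.8-']
0 ['-144.2-', '-138.2+', '-108.5-', '-95.2+', '-83.0-', '-66.7+', '-47.5-', '-40.7+', '-30.2-', '-6.5+', '12.8-', '20.3-', '49.0+', '53.5+', '73.0-', '112.5+', '142.3-']
0.015 ['-143.8-', '-138.2+', '-108.7-', '-95.5+', '-84.2-', '-81.7-', '-66.7+', '-47.0-', '-40.5-
[... 251 characters left out ...]
.2-', '-138.5+', '-109.0-', '-95.2+', '-83.7-', '-67.0+', '-47.5-', '-29.7-', '-6.5+', '12.5-', '20.3-', '49.3+', '53.8+', '73.0-', '112.8+', '142.0-']
0.06 ['-144.2-', '-138.7+', '-108.2-', '-95.7+', '-93.5-', '-84.5-', '-67.5+', '-47.2-', '-40.5-', '-6.7+', '12.5-', '17.0-', '53.3+', '72.5-', '112.8+', '142.5-']
223.0 ((63.0, 64.5), (11.0, 24.0), 90.0) [ 0.452 -0.188  0.06 ]
473.0 ((407.53997802734375, 176.71998596191406), (36.06244659423828, 19.940412521362305), 8.13010311126709) [0.527 0.162 0.06 ]
634.0 ((418.11541748046875, 208.57693481445312), (22.69835662841797, 31.876924514770508), 7.125016689300537) [0.561 0.182 0.06 ]
(np.float64(398.11171611591465), np.float64(195.5011705986223))
```

All three gaps measure about 40.2–40.4 mm once edge bias is removed. The spacer stands where I placed it and the arm is clear, so I'm handing in.

```bash
python3 -c "
from station import order; print(order.sign_off())"
```

```text
the job is handed in; nothing more can be done
None
```

The job is handed in: all three gaps measure about 40.2–40.4 mm and the spacer stands upright, released, beside the frame; slat2 first went about 1 mm too far, so I eased it back with the spacer's flat face and set gap 2 again before gap 3.

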